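Pack the test discs against the squaring fence

ROBOT

A 6-joint arm with a two-finger parallel gripper is mounted at the origin on a cart in front of the work surface, level with it; the furniture and walls round the work are solid. World frame = base frame: x ahead of the robot, y to its left, z up, the work surface at z = 0. Lengths are in m, angles in rad, forces in N, time in s.
With the tool pointing down it reaches from about 0.375 to 0.975 m from the base axis. Payload 3.8 kg.
Tool frame: the origin (TCP) lies at the very end of the fingers, on their centre line; the grasp point (between the pads) lies 19 mm behind it; z points along the fingers, y is the direction in which the jaws open and shut (so a half turn about z gives the same grasp; the last joint's range is limited). The gripper opens to 85 mm and grips with 20 to 120 N. Pads are 22 mm wide; open, the fingers measure 114 mm over their backs; the gripper's body (76 mm by 85 mm) begins 54 mm behind the grasp point. The pads swing forward as they close: fully open they stand 13 mm farther back than shut.
Start: joints at [1.194, 0.264, 1.604, -0, 1.274, -0.037], TCP at [0.225, 0.636, 0.231] pointing down, gripper open.
Joint ranges: [-2.63, 2.63], [-0.94, 2.18], [0.31, 2.57], [-1.31, 4.45], [0, 2.66], [-2.55, 2.55]. Speed limits (rad/s): [2.57, 2.57, 3.14, 3.14, 3.14, 3.14].

INTERFACE

Orientations are given as a rotation vector (axis times angle).
In Python, from workcell import bot, viewer gives the robot as it stands.
- The arm moves only by the tool jog_arm, never from a script. Its argument "motion" is a list of rows, each an object of numbers: "dx", "dy", "dz": the shift along the world's x, y, z in cm; "turn": the turn about the world's z in rad. A call has 1 to 12 rows; each row shifts and turns the commanded pose from where the row before left it; what a row does not reach is not made up. A row lasts 1/12 s, in which the tool goes at most 41.7 mm and 7.16 degrees, less where a joint would pass 70% of its speed; a pose out of reach is approached as far as the arm can. A call is refused whole if a number of a shift passes 4.17 or a number of a turn 0.125, either way. A call with a gripper value outside its range is refused whole. "fingers" is the finger opening in cm, from 0 to 8.54, set as the call begins (left out, the last holds). The fingers move at their own pace and stop on an object; "grip_force" is the grip in N (left out, the last holds). Time passes only in rows, so rows that do not move let the fingers close. It gives the time, the measured TCP pose, the force and the opening at its end, in the units of the state.
- bot.read_state(): the state, without advancing time (a new reading comes with each control period).
- viewer.read_camera(name): name is "scene" or "top" or "wrist"; returns (picture, depth): 384x512x3 uint8, red, green, blue; 384x512 float32, m along the optical axis (not along the pixel's ray), 0 where there is no reading.
- viewer.camera_info(name): a dict with "vertical_fov" (degrees; the focal length in pixels is half the picture's height over the tangent of half this angle, whatever the lens; pixels are square), "cx", "cy" (the principal point, pixels), "dist" ([k1, k2, p1, p2, k3] as OpenCV has them; the pictures are not rectified), "R" (3x3) and "t" (3): a world point X has camera coordinates R X + t. Camera axes: x right, y down, z forward; pixel columns grow to the right and rows downward; lengths in m; the calibration is good to about 2 mm. A picture is of the moment at which its call begins: read the wrist's pose just before it. camera_info takes no time and is no camera call; for the wrist camera it gives the pose at the moment of the call.
- bot.finish_job(): hands the job in, once; it reports no verdict.
The state is a dict: "time": time; "q": joint angles; "joint_vel": joint speeds; "joint_torque": joint torques, N m; "tool_pos": TCP position; "tcp_rot": TCP orientation; "wrist_force": force on the tool from outside, world axes, zero at the start; "torque": the same for the moment, N m; "width": opening from 0.0 (shut) to 1.0 (fully open).
Only numpy, scipy, OpenCV 4.12 (cv2) and the standard library are available. Lean on these libraries where they do the work, as an engineer would, in place of code of your own. Each camera call takes 0.05 s, during which the arm holds its last target. There are 200 camera calls.

TASK

Slide the red disc and the white disc that lie in front of the fence flat across the bench into the aluminium fence, one at a time in either order: push the first fully home in the corner against both rails, then the other home against the back rail and the first disc. Lock the row with the steel block, flat and square, one end against the back rail and its long side pushed up against the second disc. Press gently, never lift or tip a disc, and leave the gauge and the small bottle alone.

Things in the scene. Friction and masses are not known exactly. Their poses are not given: they have to be found in the camera images.
- fence: L-shaped aluminium fence fixed to the bench, rails 24 mm high and 24 mm thick, with upright inner faces. Origin: the inner corner, at bench height; z up. The back rail's inner face is the plane x = 0 and runs from the corner 380 mm along +y; the side rail's inner face is the plane y = 0 and runs from the corner 125 mm along -x. The packing space is x < 0, y > 0. The fence's yaw varies.
- red_disc: moulded plastic test disc with a red top and a raised rim, 137 mm in diameter (its rim is out of round by up to 2 mm in radius), 19 mm thick, about 0.16 kg, lying flat, free to slide; too wide to grasp. Pressed slantwise on a rail a disc can jam by friction (about 0.5 to 0.7); pushed parallel to the rail it slides on. Origin: centre of the underside; z up; its yaw means nothing.
- white_disc: the same kind of disc, white, with a raised rim, 148 mm in diameter (out of round by up to 2 mm in radius), 21 mm thick, about 0.16 kg, lying flat, free to slide; too wide to grasp. Origin: centre of the underside; z up; its yaw means nothing. (The discs and dishes at the back of the bench, behind the fence, take no part.)
- stop_block: plain bright steel block, 110 mm along its x, 40 mm along its y, 30 mm tall, about 0.7 kg, with two dark screw recesses in the top; it slides on the bench at about 3 to 7 N. Origin: centre of the underside; z up.
- gauge: black dial thickness gauge lying flat, 68x113x18 mm; a bystander. Origin: centre of its underside.
- vial: small reagent bottle, 54 mm across, 95 mm tall; a bystander. Origin: centre of its underside.
Not all that is in view belongs to the job. Leave any blue look-alike of the red_disc alone.

How it is judged:
By the outcome, as a careful person would: the job done as asked, in the order asked, and still so for the second after the job is handed in, with the robot touching nothing.
It also fails if it takes over 72 s, if anything falls off the work surface, if the arm or the gripper's body presses on something with over 40 N, if the wrist force passes 120 N, or if a joint passes its speed limit or range.

## Working session

There is one attempt and no reset: what is moved stays moved. The work goes in short steps, Python scripts to look and compute and a tool call to move; the robot and the scene stay as the last step left them, time stands still between calls to the robot, and variables do not carry over. Pictures are saved under pics/ and viewed, about 8 in all and at most 12, crops included, and the job is handed in when it is done.

Besides the shell and the picture viewer there is one more tool, called after ">>>" as name(argument=value, ...) on one line, values as JSON. jog_arm: Moves the arm, as the interface text tells. Its arguments: {"type":"object","properties":{"motion":{"type":"array"},"fingers":{"type":"number"},"grip_force":{"type":"number"}},"required":["motion"]}

```bash
ls; mkdir -p pics
cat > h.py <<'E'
import numpy as np, cv2
from workcell import bot, viewer
def cam(n):
    i=viewer.camera_info(n); p,d=viewer.read_camera(n); return i,p,d
def K(i):
    f=192/np.tan(np.radians(i["vertical_fov"])/2)
    return np.array([[f,0,i["cx"]],[0,f,i["cy"]],[0,0,1.]])
def cast(i,px,z):
    px=np.asarray(px,float).reshape(-1,1,2)
    u=cv2.undistortPoints(px,K(i),np.array(i["dist"],float)).reshape(-1,2)
    R=np.array(i["R"]);t=np.array(i["t"]); c=-R.T@t
    r=np.c_[u,np.ones(len(u))]@R
    return c+r*((z-c[2])/r[:,2])[:,None]
def cloud(i,d):
    v,u=np.mgrid[0:384,0:512]
    n=cv2.undistortPoints(np.stack([u,v],-1).reshape(-1,1,2).astype(float),K(i),np.array(i["dist"],float)).reshape(-1,2)
    P=np.c_[n,np.ones(len(n))]*d.reshape(-1,1)
    return ((P-np.array(i["t"]))@np.array(i["R"])).reshape(384,512,3)
def save(n,p,s=1):
    cv2.imwrite("pics/"+n+".png",cv2.resize(p[:,:,::-1],None,fx=s,fy=s,interpolation=cv2.INTER_CUBIC))
E
python3 - <<'E'
from h import *
for n in("top","scene"):
    i,p,d=cam(n); save(n+"0",p,1.5); np.savez(n+"0.npz",p=p,d=d); print(n,-np.array(i["R"]).T@np.array(i["t"]),i["vertical_fov"])
print(bot.read_state())
E
```

```text
pics
top [0.30219802 0.01568253 1.59512705] 54.848537690301846
scene [-0.82751317 -0.40664379  0.7405063 ] 54.07207590347912
{'time': 0.1, 'q': array([ 1.19410722e+00,  2.64685896e-01,  1.60522009e+00, -2.61424107e-06,
        1.27367538e+00, -3.68776404e-02]), 'joint_vel': array([-0.00035292, -0.00173722, -0.00441144, -0.00016785, -0.00027363,
       -0.0004566 ]), 'joint_torque': array([-1.23089361e-03, -5.16706109e+01, -3.68588161e+01, -3.24983330e-05,
        6.24232154e-03, -3.31716862e-06]), 'tool_pos': array([0.22473598, 0.63580896, 0.23009043]), 'tcp_rot': array([-5.31140070e-01, -3.09595467e+00,  3.05772215e-03]), 'wrist_force': array([ 0.24567739, -0.60663289, -0.83526725]), 'torque': array([0.01909304, 0.0140005 , 0.01699139]), 'width': 1.000770168013128}
```

View pics/top0.png

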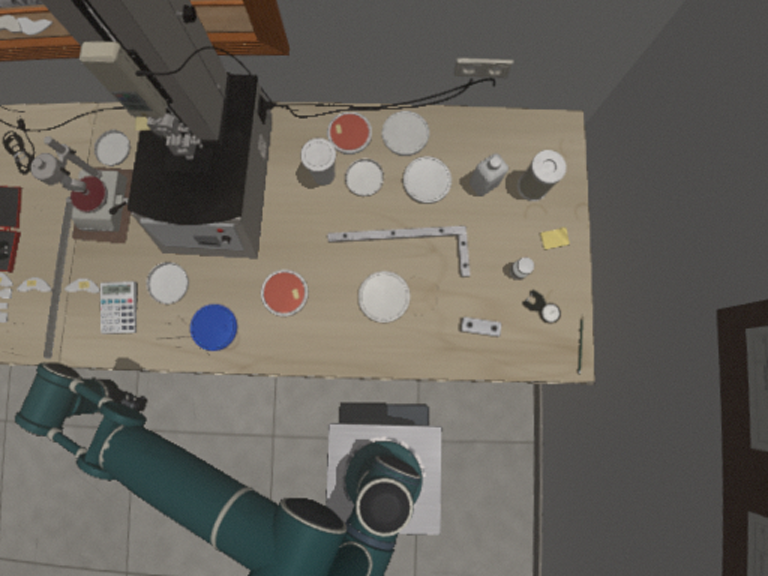

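View pics/scene0.png

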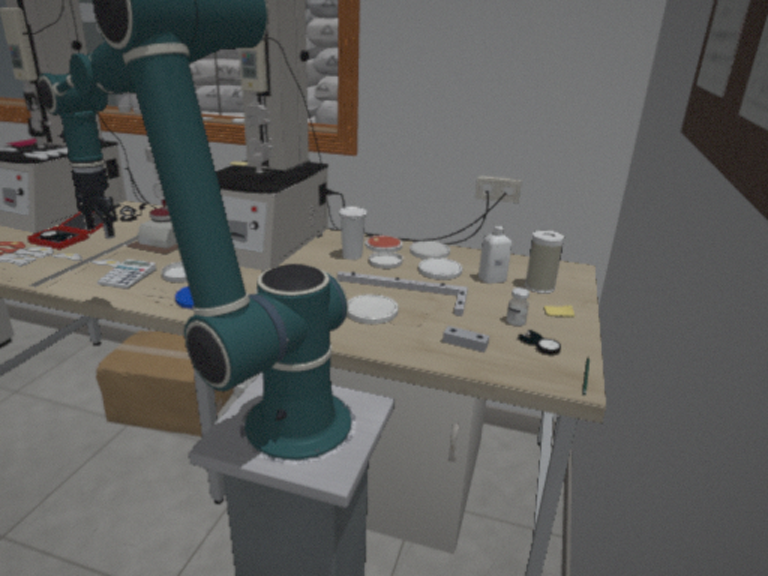

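Top picture (768x576 scale): candidates for red are the front red disc (285,293), the rear red disc behind the fence (350,132) and the blue look-alike (213,327). For white: front (384,297), a small one (168,283), and rear ones (405,132), (365,178), (428,180), (114,148). I choose the front red (285,293) and front white (384,297). The fence corner is at (458,236), the block at (481,327), the bottle at (522,267) and the gauge at (545,308).

```bash
cat > m.py <<'E'
from h import *
def seg(P,p,box,lo,hi):
    x,y,z=P[...,0],P[...,1],P[...,2]
    return (x>box[0])&(x<box[1])&(y>box[2])&(y<box[3])&(z>lo)&(z<hi)
E
python3 - <<'E'
from h import *
a=np.load("top0.npz");p,d=a["p"],a["d"];i=viewer.camera_info("top")
f=lambda u,v,z:cast(i,[[u/1.5,v/1.5]],z)[0].round(3)
print("rough red",f(285,293,.019),"white",f(384,297,.021),"corner",f(458,238,.024),"railend",f(330,238,.024),"sideend",f(464,275,.024),"block",f(481,327,.03),"vial",f(524,268,.05),"gauge",f(545,308,.018),"blue",f(213,327,.02),'edge',f(400,378,0))
hsv=cv2.cvtColor(p,cv2.COLOR_RGB2HSV)
P=cloud(i,d); print("bench z",np.median(P[180:230,130:330,2]))
def comp(mask,u,v,z,name):
    n,l,s,c=cv2.connectedComponentsWithStats(mask.astype(np.uint8),connectivity=4)
    k=l[int(v/1.5),int(u/1.5)]
    if k==0: print(name,"miss");return
    cn=max(cv2.findContours((l==k).astype(np.uint8),cv2.RETR_EXTERNAL,cv2.CHAIN_APPROX_NONE)[0],key=len)
    w=cast(i,cn.reshape(-1,2)+0.,z)[:,:2]
    (c1,sz,an)=cv2.minAreaRect((w*1000).astype(np.float32)); c2,r=cv2.minEnclosingCircle((w*1000).astype(np.float32))
    print(name,"area",s[k,4],"rect",np.round(c1,1),np.round(sz,1),round(an,1),"circ",np.round(c2,1),round(r,1)); return w
S,V,H=hsv[...,1],hsv[...,2],hsv[...,0]
print("hsv bench",hsv[180,220],"white",hsv[198,256],"rail",hsv[157,260],"block",hsv[212,321],"red",hsv[190,185],"rim", hsv[190,162])
grey=(S<45)&(V>90)
comp(grey,384,297,.021,"white")
comp(((H<8)|(H>170))&(S>100),275,293,.019,"red")
comp(grey,481,327,.03,"block"); comp(grey,380,236,.024,"fence")
save("crop0",p[130:240,150:400],3.2)
m=np.repeat((grey*255).astype(np.uint8)[...,None],3,2); save("mask0",m[130:240,150:400],2)
E
```

```text
rough red [0.516 0.295 0.019] white [0.511 0.011 0.021] corner [ 0.689 -0.201  0.024] railend [0.68  0.172 0.024] sideend [ 0.58  -0.218  0.024] block [ 0.431 -0.266  0.03 ] vial [ 0.6   -0.386  0.05 ] gauge [ 0.49  -0.454  0.018] blue [0.412 0.499 0.02 ] edge [ 0.283 -0.04   0.   ]
bench z 0.0031334279083677814
hsv bench [ 19  54 156] white [ 17   9 189] rail [  0   5 143] block [ 19  52 143] red [  5 135 159] rim [ 20  56 146]
white area 976 rect [513.8  10.5] [151.6 146.1] 1.7 circ [514.3  12.3] 76.4
red area 511 rect [519.7 300.1] [109.3 112.4] 47.4 circ [519.6 300.5] 57.7
block area 259 rect [ 433.7 -265.6] [112.6  45. ] 83.8 circ [ 431.3 -265.2] 58.5
fence area 819 rect [647.6 -26.7] [151.4 412.5] 1.6 circ [636.7 -26.7] 214.6
```

View pics/crop0.png

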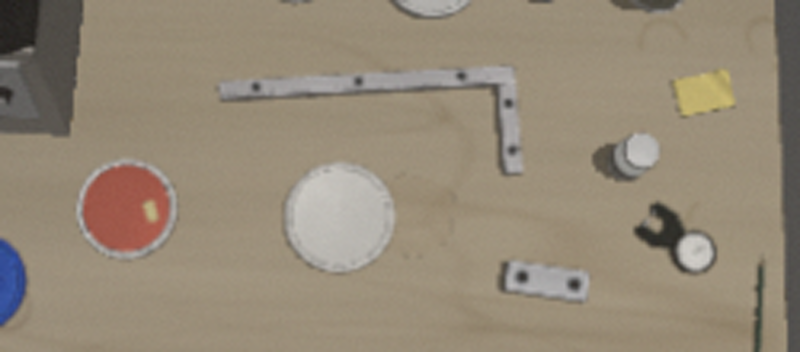

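The crop confirms the choices: the front red disc with white rim and sticker is at crop (127,209), the plain white disc at (340,218), the block at (545,281) and the fence corner at (495,85). Next I fit the fence.

Run:
```python
from h import *
a=np.load("top0.npz");p,d=a["p"],a["d"];i=viewer.camera_info("top")
g=cv2.cvtColor(p,cv2.COLOR_RGB2GRAY).astype(int); hsv=cv2.cvtColor(p,cv2.COLOR_RGB2HSV)
for u in(235,280): print(u,[tuple(p[v,u]) for v in range(148,168)])
m=(hsv[...,1]<30)
n,l,s,c=cv2.connectedComponentsWithStats(m[140:190,210:320].astype(np.uint8)); k=1+np.argmax(s[1:,4]); print(s[k])
M=np.zeros(m.shape,bool);M[140:190,210:320]=l==k
def fit(pts,z):
    w=cast(i,pts,z)[:,:2]; vx,vy,x0,y0=cv2.fitLine(w.astype(np.float32),cv2.DIST_HUBER,0,.001,.001).ravel(); return vx,vy,x0,y0
def show(nm,pts,z):
    vx,vy,x0,y0=fit(np.array(pts,float),z)
    if abs(vy)>abs(vx): print(nm,"yaw",-vx/vy,"x at y=-.2,0,.1",[x0+vx/vy*(y-y0) for y in(-.2,0,.1)])
    else: print(nm,"yaw",vy/vx,"y at x=.66,.6",[y0+vy/vx*(x-x0) for x in(.66,.6)])
C=range(225,295); show("inner z0",[(u,np.where(M[:,u])[0].max()+.5) for u in C],0); show("outer z24",[(u,np.where(M[:,u])[0].min()-.5) for u in C],.024)
Rr=range(164,180); show("side inner z24",[(np.where(M[v])[0].min()-.5,v) for v in Rr],.024); show("side outer z24",[(np.where(M[v])[0].max()+.5,v) for v in Rr],.024)
```

```text
235 [(np.uint8(154), np.uint8(141), np.uint8(119)), (np.uint8(154), np.uint8(140), np.uint8(119)), (np.uint8(153), np.uint8(140), np.uint8(119)), (np.uint8(153), np.uint8(141), np.uint8(120)), (np.uint8(153), np.uint8(142), np.uint8(117)), (np.uint8(149), np.uint8(139), np.uint8(119)), (np.uint8(143), np.uint8(136), np.uint8(126)), (np.uint8(156), np.uint8(152), np.uint8(151)), (np.uint8(160), np.uint8(157), np.uint8(156)), (np.uint8(153), np.uint8(151), np.uint8(150)), (np.uint8(150), np.uint8(147), np.uint8(147)), (np.uint8(138), np.uint8(135), np.uint8(132)), (np.uint8(111), np.uint8(104), np.uint8(96)), (np.uint8(143), np.uint8(131), np.uint8(112)), (np.uint8(154), np.uint8(141), np.uint8(121)), (np.uint8(152), np.uint8(141), np.uint8(117)), (np.uint8(150), np.uint8(138), np.uint8(116)), (np.uint8(151), np.uint8(138), np.uint8(117)), (np.uint8(151), np.uint8(139), np.uint8(118)), (np.uint8(152), np.uint8(140), np.uint8(118))]
280 [(np.uint8(153), np.uint8(141), np.uint8(119)), (np.uint8(154), np.uint8(141), np.uint8(120)), (np.uint8(153), np.uint8(142), np.uint8(121)), (np.uint8(
[... 519 characters left out ...]
, np.uint8(144), np.uint8(122)), (np.uint8(152), np.uint8(139), np.uint8(118)), (np.uint8(151), np.uint8(140), np.uint8(117)), (np.uint8(151), np.uint8(138), np.uint8(117)), (np.uint8(153), np.uint8(140), np.uint8(119)), (np.uint8(153), np.uint8(140), np.uint8(121))]
[  8  11  95  33 693]
inner z0 yaw 0.07864136 x at y=-.2,0,.1 [np.float32(0.7063713), np.float32(0.6906431), np.float32(0.6827789)]
outer z24 yaw 0.07796178 x at y=-.2,0,.1 [np.float32(0.7259744), np.float32(0.71038204), np.float32(0.7025859)]
side inner z24 yaw 0.0879167 y at x=.66,.6 [np.float32(-0.20126006), np.float32(-0.20653506)]
side outer z24 yaw 0.08457588 y at x=.66,.6 [np.float32(-0.22733127), np.float32(-0.23240581)]
```

>>> jog_arm(motion=[{"dx":3,"dy":-4,"turn":0.12},{"dx":3,"dy":-4,"turn":0.12},{"dx":3,"dy":-4,"turn":0.12},{"dx":3,"dy":-4},{"dx":3,"dy":-4},{"dx":3,"dy":-4},{"dx":3,"dy":-4},{"dx":3,"dy":-4},{"dx":3,"dy":-4},{"dx":2,"dy":-4},{},{}], fingers=6.0)

```text
validation failed for argument at $.mo...
```

>>> jog_arm(motion=[{"dx":1.2,"dy":-4.0,"dz":0,"turn":0.105},{"dx":1.2,"dy":-4.0,"dz":0,"turn":0.105},{"dx":1.2,"dy":-4.0,"dz":0,"turn":0.105},{"dx":1.2,"dy":-4.0,"dz":0,"turn":0.105},{"dx":1.2,"dy":-4.0,"dz":0,"turn":0},{"dx":1.2,"dy":-4.0,"dz":0,"turn":0},{"dx":1.2,"dy":-4.0,"dz":0,"turn":0},{"dx":1.2,"dy":-4.0,"dz":0,"turn":0},{"dx":1.2,"dy":-4.0,"dz":0,"turn":0},{"dx":1.2,"dy":-4.0,"dz":0,"turn":0},{"dx":1.2,"dy":-4.0,"dz":0,"turn":0},{"dx":1.2,"dy":-4.0,"dz":0,"turn":0}], fingers=6.0)

```text
time: 1.1
tool_pos: [0.3683, 0.1556, 0.2311]
tcp_rot: [-0.127, 3.139, 0.0]
wrist_force: [1.3, 1.2, 0.0]
width: 0.7
```

>>> jog_arm(motion=[{"dx":1.1,"dy":-3.8,"dz":0,"turn":0},{"dx":1.1,"dy":-3.8,"dz":0,"turn":0},{"dx":1.1,"dy":-3.8,"dz":0,"turn":0},{"dx":1.2,"dy":-3.8,"dz":0,"turn":0},{"dx":0,"dy":0,"dz":0,"turn":0},{"dx":0,"dy":0,"dz":0,"turn":0}])

```text
time: 1.6
tool_pos: [0.4136, 0.0035, 0.2309]
tcp_rot: [0.117, -3.139, -0.0]
wrist_force: [0.2, 0.3, -0.1]
width: 0.705
```

Run:
```python
from h import *
i,p,d=cam("wrist"); save("w1",p,1.4); np.savez("w1.npz",p=p,d=d)
R=np.array(i["R"]);print("cam",-R.T@np.array(i["t"]),"fwd",R[2]); s=bot.read_state(); print(s["tool_pos"],s["tcp_rot"],s["wrist_force"])
P=cloud(i,d)
# disc: points at z~.021 near expected white
z=P[...,2]; m=(z>.012)&(z<.032)&(P[...,0]<.61)&(np.abs(P[...,1])<.12)&(P[...,0]>.42)&(d>0)
q=P[m][:,:2]; print(m.sum())
if m.sum()>50: c,r=cv2.minEnclosingCircle((q*1000).astype(np.float32)); print("white",c,r,np.percentile(q,[1,99],axis=0))
```

```text
cam [ 0.34449526 -0.00171106  0.37383531] fwd [ 0.27063293  0.02024563 -0.9624697 ]
[0.41327292 0.00490038 0.23084185] [ 1.21108711e-01 -3.13811718e+00 -1.11346487e-03] [ 0.40397461 -0.16160919  0.20087589]
11954
white (511.1358642578125, 11.85477066040039) 74.50272369384766 [[ 0.44050641 -0.05614384]
 [ 0.57918978  0.08059349]]
```

View pics/w1.png

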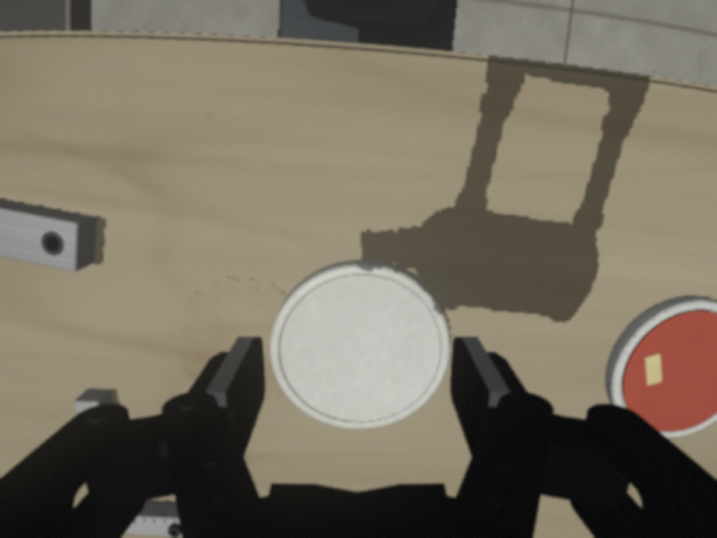

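The wrist view shows the white disc at (360,345), between the two finger silhouettes, with the red disc at the right (675,365), the block end at the left (45,240) and a fence end at (95,395).

Run:
```python
from h import *
a=np.load("w1.npz");p,d=a["p"],a["d"];i=viewer.camera_info("wrist")
P=cloud(i,d); T=np.array([.4133,.0045,.2308])
m=(P[...,2]>.15)&(d>0); q=(P[m]-T); th=.08
L=np.c_[q[:,0]*np.cos(th)+q[:,1]*np.sin(th),-q[:,0]*np.sin(th)+q[:,1]*np.cos(th),q[:,2]]
print(len(L),"min z",np.percentile(L[:,2],[0.2,1,5])) 
for s in(1,-1):
    f=L[(L[:,1]*s>0)&(L[:,2]<.025)]; print(s,len(f),"x",f[:,0].min(),f[:,0].max(),"|y|",np.abs(f[:,1]).min(),np.abs(f[:,1]).max(),"z",f[:,2].min())
m=(P[...,2]>.018)&(P[...,2]<.04)&(P[...,1]<-.03)&(P[...,0]>.5)&(d>0);q=P[m];print(len(q),q.min(0),q.max(0))
```

```text
38075 min z [0.00759811 0.01222908 0.02536213]
1 933 x -0.011900183364236431 0.011442440085510288 |y| 0.029708348501307304 0.044039740844497015 z 0.004544974485007985
-1 930 x -0.012314616264687175 0.011235766945632681 |y| 0.02927111864305111 0.04346403643738972 z 0.004639637898491145
1326 [ 0.50003123 -0.23163174  0.01800015] [ 0.72171817 -0.03002554  0.03174224]
```

>>> jog_arm(motion=[{"dx":0,"dy":0,"dz":-3.8,"turn":0},{"dx":0,"dy":0,"dz":-3.8,"turn":0},{"dx":0,"dy":0,"dz":-3.8,"turn":0},{"dx":0,"dy":0,"dz":-3.8,"turn":0},{"dx":0,"dy":0,"dz":-3.8,"turn":0},{"dx":0,"dy":0,"dz":-1.8,"turn":0},{"dx":0,"dy":0,"dz":-1.0,"turn":0},{"dx":0,"dy":0,"dz":-0.5,"turn":0},{"dx":0,"dy":0,"dz":-0.3,"turn":0},{"dx":0,"dy":0,"dz":0,"turn":0}])

```text
time: 2.48
tool_pos: [0.4146, 0.0061, 0.006]
tcp_rot: [-0.128, 3.137, -0.0]
wrist_force: [0.5, -0.1, 0.4]
width: 0.699
```

>>> jog_arm(motion=[{"dx":0.7,"dy":0.06,"dz":0,"turn":0},{"dx":0.7,"dy":0.06,"dz":0,"turn":0},{"dx":0.6,"dy":0.05,"dz":0,"turn":0},{"dx":0.6,"dy":0.05,"dz":0,"turn":0},{"dx":0.7,"dy":0.06,"dz":0,"turn":0},{"dx":0.7,"dy":0.06,"dz":0,"turn":0},{"dx":0.7,"dy":0.06,"dz":0,"turn":0},{"dx":0.7,"dy":0.06,"dz":0,"turn":0},{"dx":0.7,"dy":0.06,"dz":0,"turn":0},{"dx":0.7,"dy":0.06,"dz":0,"turn":0},{"dx":0.7,"dy":0.06,"dz":0,"turn":0},{"dx":0.7,"dy":0.06,"dz":0,"turn":0}])

```text
time: 3.48
tool_pos: [0.4963, 0.0126, 0.0052]
tcp_rot: [0.126, -3.139, -0.0]
wrist_force: [-2.4, 0.0, 2.5]
width: 0.703
```

>>> jog_arm(motion=[{"dx":0.5,"dy":0.04,"dz":0,"turn":0},{"dx":0.5,"dy":0.04,"dz":0,"turn":0},{"dx":0.5,"dy":0.04,"dz":0,"turn":0},{"dx":0.5,"dy":0.04,"dz":0,"turn":0},{"dx":0.5,"dy":0.04,"dz":0,"turn":0},{"dx":0.4,"dy":0.03,"dz":0,"turn":0},{"dx":0.2,"dy":0.02,"dz":0,"turn":0},{"dx":0,"dy":0,"dz":0,"turn":0}])

```text
time: 4.15
tool_pos: [0.5277, 0.015, 0.0054]
tcp_rot: [-0.126, 3.138, -0.0]
wrist_force: [0.5, -0.4, 0.4]
width: 0.703
```

```bash
cat >> h.py <<'E'
C0=np.array([.703,-.198]);TH=.08
def tofence(w): 
    q=np.asarray(w)[...,:2]-C0; c,s=np.cos(TH),np.sin(TH); return np.stack([q[...,0]*c+q[...,1]*s,-q[...,0]*s+q[...,1]*c],-1)
def disc(P,d,guess,r,zlo=.012,zhi=.032):
    m=(P[...,2]>zlo)&(P[...,2]<zhi)&(np.hypot(P[...,0]-guess[0],P[...,1]-guess[1])<r+.012)&(d>0)
    c,rr=cv2.minEnclosingCircle((P[m][:,:2]*1000).astype(np.float32)); return np.array(c)/1000,rr,m.sum()
E
python3 - <<'E'
from h import *
i,p,d=cam("top"); save("t2",p,1); P=cloud(i,d)
import cv2
w=cast(i,[[0,0]],0)
# show crop with points
save("t2c",p[120:230,150:380],3)
print(bot.read_state()["tool_pos"],bot.read_state()["wrist_force"])
hsv=cv2.cvtColor(p,cv2.COLOR_RGB2HSV); 
iw,pw,dw=cam("wrist"); save("w2",pw,1.4); np.savez("w2.npz",p=pw,d=dw); Pw=cloud(iw,dw)
m=(Pw[...,2]>.014)&(Pw[...,2]<.034)&(dw>0)&(Pw[...,0]<.69)
print(disc(Pw,dw,(.607,.022),.074))
E
```

```text
[0.52743442 0.01502063 0.00537102] [ 0.67151424 -0.20003828  0.03655862]
(array([0.59151245, 0.01917675]), 72.63929748535156, np.int64(12898))
```

View pics/w2.png

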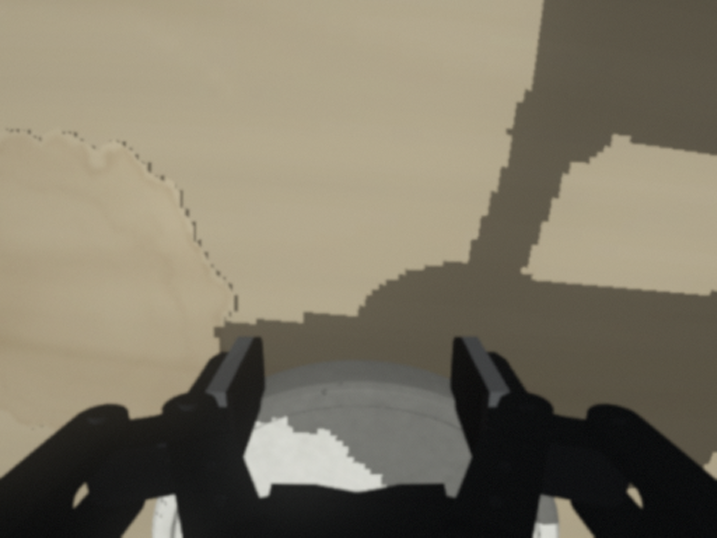

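The white disc is seated in the two-finger cradle, with its near rim at about (355,360). I close on the back rail gently.

>>> jog_arm(motion=[{"dx":0.1,"dy":0.01,"dz":0,"turn":0},{"dx":0.1,"dy":0.01,"dz":0,"turn":0},{"dx":0.1,"dy":0.01,"dz":0,"turn":0},{"dx":0.1,"dy":0,"dz":0,"turn":0},{"dx":0,"dy":0,"dz":0,"turn":0}])

```text
time: 4.67
tool_pos: [0.5306, 0.0153, 0.0053]
tcp_rot: [0.126, -3.139, -0.0]
wrist_force: [-1.0, -1.1, -0.3]
width: 0.701
```

>>> jog_arm(motion=[{"dx":0.1,"dy":0.01,"dz":0,"turn":0},{"dx":0.1,"dy":0.01,"dz":0,"turn":0},{"dx":0,"dy":0,"dz":0,"turn":0}])

```text
time: 4.92
tool_pos: [0.533, 0.0155, 0.0053]
tcp_rot: [-0.126, 3.139, -0.0]
wrist_force: [0.2, 0.6, -1.0]
width: 0.703
```

>>> jog_arm(motion=[{"dx":0.1,"dy":0.01,"dz":0,"turn":0},{"dx":0.1,"dy":0.01,"dz":0,"turn":0},{"dx":0,"dy":0,"dz":0,"turn":0}])

```text
time: 5.17
tool_pos: [0.5348, 0.0157, 0.0053]
tcp_rot: [-0.126, 3.139, -0.0]
wrist_force: [-2.1, -0.8, -0.1]
width: 0.696
```

>>> jog_arm(motion=[{"dx":0.1,"dy":0.01,"dz":0,"turn":0},{"dx":0,"dy":0,"dz":0,"turn":0}])

```text
time: 5.33
tool_pos: [0.5351, 0.0157, 0.0052]
tcp_rot: [0.126, -3.138, 0.0]
wrist_force: [-3.5, -0.3, 1.9]
width: 0.706
```

>>> jog_arm(motion=[{"dx":-1.0,"dy":-0.1,"dz":0,"turn":0},{"dx":-2.0,"dy":-0.2,"dz":0,"turn":0},{"dx":0,"dy":0,"dz":3.5,"turn":0},{"dx":0,"dy":0,"dz":3.5,"turn":-0.12},{"dx":1.0,"dy":1.0,"dz":0,"turn":-0.12},{"dx":1.0,"dy":1.0,"dz":0,"turn":-0.12},{"dx":1.0,"dy":1.0,"dz":0,"turn":-0.12},{"dx":1.0,"dy":1.0,"dz":0,"turn":-0.12},{"dx":1.0,"dy":1.0,"dz":0,"turn":-0.12},{"dx":1.0,"dy":1.0,"dz":0,"turn":-0.12},{"dx":1.0,"dy":1.0,"dz":0,"turn":-0.12},{"dx":1.0,"dy":1.0,"dz":0,"turn":-0.12}])

```text
time: 6.33
tool_pos: [0.5863, 0.0933, 0.0755]
tcp_rot: [1.513, 2.752, 0.002]
wrist_force: [-0.2, 0.1, 0.2]
width: 0.703
```

>>> jog_arm(motion=[{"dx":1.1,"dy":1.4,"dz":0,"turn":-0.12},{"dx":1.1,"dy":1.5,"dz":0,"turn":-0.12},{"dx":0,"dy":0,"dz":0,"turn":-0.12},{"dx":0,"dy":0,"dz":0,"turn":-0.12},{"dx":0,"dy":0,"dz":0,"turn":0}])

```text
time: 6.75
tool_pos: [0.6079, 0.1222, 0.0754]
tcp_rot: [2.12, 2.317, 0.002]
wrist_force: [0.0, -0.1, 0.1]
width: 0.702
```

Run:
```python
from h import *
i,p,d=cam("wrist"); s=bot.read_state(); P=cloud(i,d); np.savez("w3.npz",p=p,d=d); save("w3",p,1.4)
print(s["tool_pos"],s["tcp_rot"],disc(P,d,(.614,.022),.074), -np.array(i["R"]).T@np.array(i["t"]))
```

```text
[0.60772001 0.12195176 0.07534895] [2.11464763e+00 2.32258371e+00 1.24500866e-03] (array([0.61458575, 0.04484869]), 60.434444427490234, np.int64(13111)) [0.60134087 0.1909999  0.21823454]
```

>>> jog_arm(motion=[{"dx":-0.3,"dy":0,"dz":-2.0,"turn":-0.01},{"dx":0,"dy":0,"dz":-2.5,"turn":0},{"dx":0,"dy":0,"dz":-1.5,"turn":0},{"dx":0,"dy":0,"dz":-0.8,"turn":0},{"dx":0,"dy":0,"dz":-0.4,"turn":0},{"dx":0.06,"dy":-0.7,"dz":0,"turn":0},{"dx":0.06,"dy":-0.7,"dz":0,"turn":0},{"dx":0.06,"dy":-0.7,"dz":0,"turn":0},{"dx":0.06,"dy":-0.7,"dz":0,"turn":0},{"dx":0.06,"dy":-0.7,"dz":0,"turn":0},{"dx":0.06,"dy":-0.7,"dz":0,"turn":0},{"dx":0.06,"dy":-0.7,"dz":0,"turn":0}])

```text
time: 7.8
tool_pos: [0.6069, 0.0739, 0.0041]
tcp_rot: [-2.128, -2.304, 0.001]
wrist_force: [-7.5, 8.4, 5.9]
width: 0.703
```

>>> jog_arm(motion=[{"dx":0.06,"dy":-0.7,"dz":0,"turn":0},{"dx":0.06,"dy":-0.7,"dz":0,"turn":0},{"dx":0.06,"dy":-0.7,"dz":0,"turn":0},{"dx":0.06,"dy":-0.7,"dz":0,"turn":0},{"dx":0.06,"dy":-0.7,"dz":0,"turn":0},{"dx":0.06,"dy":-0.7,"dz":0,"turn":0},{"dx":0.06,"dy":-0.7,"dz":0,"turn":0},{"dx":0.06,"dy":-0.7,"dz":0,"turn":0}])

```text
time: 8.47
tool_pos: [0.6114, 0.0181, 0.0041]
tcp_rot: [-2.128, -2.304, 0.001]
wrist_force: [-7.8, 8.6, 6.9]
width: 0.705
```

>>> jog_arm(motion=[{"dx":-0.2,"dy":0,"dz":0,"turn":0},{"dx":0.05,"dy":-0.7,"dz":0,"turn":0},{"dx":0.06,"dy":-0.7,"dz":0,"turn":0},{"dx":0.05,"dy":-0.7,"dz":0,"turn":0},{"dx":0.06,"dy":-0.7,"dz":0,"turn":0},{"dx":0.05,"dy":-0.7,"dz":0,"turn":0},{"dx":0.06,"dy":-0.7,"dz":0,"turn":0},{"dx":0.05,"dy":-0.7,"dz":0,"turn":0},{"dx":0.05,"dy":-0.6,"dz":0,"turn":0},{"dx":0,"dy":0,"dz":0,"turn":0}])

```text
time: 9.3
tool_pos: [0.616, -0.0396, 0.0039]
tcp_rot: [2.131, 2.308, -0.0]
wrist_force: [-2.0, 1.3, 0.9]
width: 0.7
```

Run:
```python
from h import *
i,p,d=cam("top"); P=cloud(i,d); np.savez("t4.npz",p=p,d=d); save("t4",p[120:240,150:390],3.2)
s=bot.read_state(); print(s["tool_pos"],s["wrist_force"])
```

```text
[ 0.61618731 -0.0394086   0.00373808] [0.0067261  0.1526156  1.00345193]
```

View pics/t4.png

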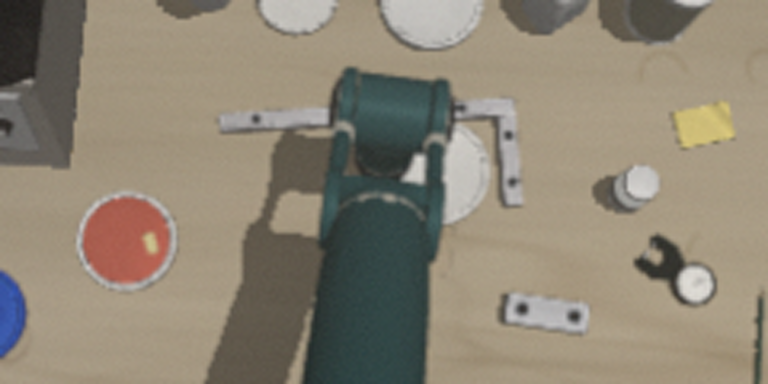

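White disc's right rim is at (489,172) and the side rail's inner face at about (501,165), so a gap of roughly 1 cm remains.

>>> jog_arm(motion=[{"dx":0.03,"dy":-0.3,"dz":0,"turn":0},{"dx":0.02,"dy":-0.3,"dz":0,"turn":0},{"dx":0.02,"dy":-0.2,"dz":0,"turn":0},{"dx":0.01,"dy":-0.1,"dz":0,"turn":0},{"dx":0,"dy":0,"dz":0,"turn":0}])

```text
time: 9.77
tool_pos: [0.6164, -0.0468, 0.0035]
tcp_rot: [-2.129, -2.308, -0.0]
wrist_force: [-3.0, 5.0, 3.4]
width: 0.699
```

>>> jog_arm(motion=[{"dx":0.01,"dy":-0.1,"dz":0,"turn":0},{"dx":0.01,"dy":-0.1,"dz":0,"turn":0},{"dx":0,"dy":0,"dz":0,"turn":0}])

```text
time: 10.02
tool_pos: [0.6165, -0.0486, 0.0035]
tcp_rot: [-2.129, -2.308, -0.0]
wrist_force: [-2.5, 3.8, 3.9]
width: 0.7
```

>>> jog_arm(motion=[{"dx":0.01,"dy":-0.1,"dz":0,"turn":0},{"dx":0.01,"dy":-0.1,"dz":0,"turn":0},{"dx":0,"dy":0,"dz":0,"turn":0}])

```text
time: 10.27
tool_pos: [0.6167, -0.0506, 0.0035]
tcp_rot: [-2.129, -2.308, -0.0]
wrist_force: [-2.8, 4.5, 3.9]
width: 0.703
```

>>> jog_arm(motion=[{"dx":0.01,"dy":-0.1,"dz":0,"turn":0},{"dx":0.01,"dy":-0.1,"dz":0,"turn":0},{"dx":0,"dy":0,"dz":0,"turn":0}])

```text
time: 10.52
tool_pos: [0.6168, -0.0525, 0.0035]
tcp_rot: [-2.129, -2.308, -0.0]
wrist_force: [-3.2, 4.5, 4.0]
width: 0.7
```

>>> jog_arm(motion=[{"dx":0.01,"dy":-0.1,"dz":0,"turn":0},{"dx":0.01,"dy":-0.1,"dz":0,"turn":0},{"dx":0,"dy":0,"dz":0,"turn":0}])

```text
time: 10.77
tool_pos: [0.617, -0.0545, 0.0035]
tcp_rot: [-2.129, -2.308, -0.0]
wrist_force: [-4.1, 5.2, 4.6]
width: 0.702
```

>>> jog_arm(motion=[{"dx":0,"dy":-0.1,"dz":0,"turn":0},{"dx":0,"dy":-0.1,"dz":0,"turn":0},{"dx":0,"dy":0,"dz":0,"turn":0}])

```text
time: 11.02
tool_pos: [0.6171, -0.0566, 0.0035]
tcp_rot: [-2.129, -2.309, -0.0]
wrist_force: [-2.9, 3.9, 4.4]
width: 0.701
```

Run:
```python
from h import *
i,p,d=cam("wrist"); np.savez("w5.npz",p=p,d=d); save("w5",p,1.4)
it,pt,dt=cam("top"); save("t5",pt[135:200,240:330],8)
P=cloud(i,d); m=(P[...,2]>.005)&(P[...,2]<.05)&(d>0)
print(bot.read_state()["tool_pos"],bot.read_state()["wrist_force"])
q=P[m&(np.abs(P[...,0]-.62)<.01)]; f=tofence(q)
for a,b in zip(f[::40],q[::40,2]): print(a.round(3),b.round(4),end=" ")
```

```text
[ 0.61717203 -0.0566      0.00349598] [-3.46493274  4.52420336  5.39429548]
[-0.078  0.146] 0.0055 [-0.077  0.147] 0.0081 [-0.077  0.146] 0.0079 [-0.079  0.145] 0.0078 [-0.081  0.146] 0.0102 [-0.063  0.146] 0.0089 [-0.065  0.145] 0.0099 [-0.067  0.146] 0.0116 [-0.069  0.146] 0.0124 [-0.072  0.146] 0.0134 [-0.074  0.146] 0.015 [-0.076  0.146] 0.0155 [-0.079  0.146] 0.0168 [-0.062  0.145] 0.0154 [-0.065  0.145] 0.0155 [-0.068  0.146] 0.0172 [-0.071  0.146] 0.0186 [-0.074  0.146] 0.0195 [-0.077  0.146] 0.0198 [-0.08   0.145] 0.0192 [-0.063  0.144] 0.0185 [-0.066  0.144] 0.0193 [-0.07   0.144] 0.0204 [-0.073  0.144] 0.0205 [-0.076  0.144] 0.0211 [-0.079  0.143] 0.02 [-0.082  0.143] 0.0211 [-0.065  0.142] 0.0194 [-0.068  0.142] 0.0204 [-0.071  0.142] 0.0207 [-0.074  0.142] 0.0211 [-0.077  0.141] 0.0208 [-0.081  0.141] 0.021 [-0.064  0.14 ] 0.0205 [-0.067  0.14 ] 0.0206 [-0.07  0.14] 0.0215 [-0.073  0.139] 0.0202 [-0.076  0.138] 0.0194 [-0.079  0.136] 0.0173 [-0.082  0.136] 0.0186 [-0.065  0.136] 0.018 [-0.068  0.135] 0.0179 [-0.07   0.134] 0.0172 [-0.073  0.135] 0.0185 [-0.076  0.134] 0.0
[... 580 characters left out ...]
81  0.122] 0.0184 [-0.083  0.121] 0.018 [-0.065  0.122] 0.0185 [-0.067  0.121] 0.0187 [-0.069  0.12 ] 0.0173 [-0.072  0.121] 0.02 [-0.074  0.12 ] 0.0185 [-0.076  0.119] 0.0185 [-0.077  0.118] 0.0185 [-0.08   0.119] 0.0195 [-0.082  0.117] 0.018 [-0.084  0.118] 0.0196 [-0.065  0.116] 0.018 [-0.068  0.116] 0.0182 [-0.07   0.115] 0.0174 [-0.072  0.115] 0.0186 [-0.073  0.115] 0.0189 [-0.075  0.114] 0.018 [-0.077  0.114] 0.0185 [-0.079  0.113] 0.0183 [-0.081  0.111] 0.0172 [-0.083  0.111] 0.0181 [-0.065  0.112] 0.0182 [-0.067  0.112] 0.0189 [-0.069  0.111] 0.0185 [-0.071  0.11 ] 0.0178 [-0.072  0.109] 0.018 [-0.074  0.109] 0.0183 [-0.076  0.108] 0.0177 [-0.076  0.107] 0.0178 [-0.072  0.107] 0.0184
```

View pics/t5.png

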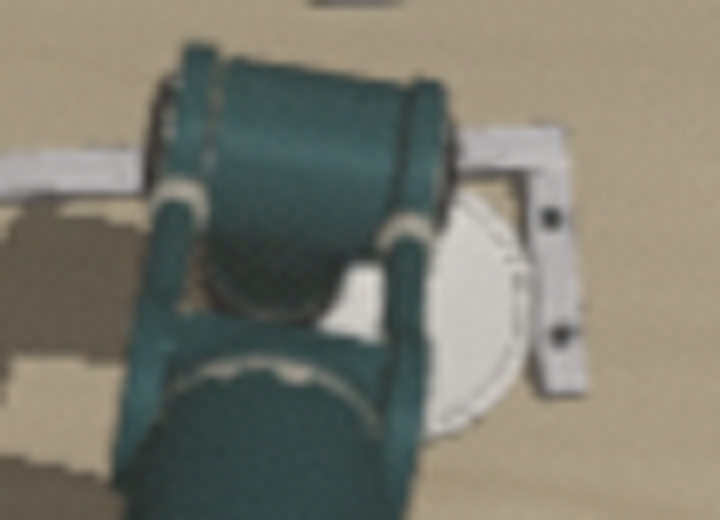

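The disc is flat, with its rim at 20-21 mm. In the crop its right rim at (530,290) almost meets the side rail's inner face at about (535,290). I continue gently until it stalls.

>>> jog_arm(motion=[{"dx":-0.1,"dy":0,"dz":0,"turn":0},{"dx":0.01,"dy":-0.1,"dz":0,"turn":0},{"dx":0.01,"dy":-0.1,"dz":0,"turn":0},{"dx":0,"dy":0,"dz":0,"turn":0}])

```text
time: 11.45
tool_pos: [0.617, -0.0577, 0.0035]
tcp_rot: [-2.129, -2.308, -0.003]
wrist_force: [-1.5, 9.0, 2.5]
width: 0.696
```

>>> jog_arm(motion=[{"dx":0.01,"dy":-0.1,"dz":0,"turn":0},{"dx":0.01,"dy":-0.1,"dz":0,"turn":0},{"dx":0,"dy":0,"dz":0,"turn":0}])

```text
time: 11.7
tool_pos: [0.617, -0.0579, 0.0035]
tcp_rot: [-2.129, -2.306, -0.006]
wrist_force: [-1.7, 14.0, 3.7]
width: 0.701
```

>>> jog_arm(motion=[{"dx":-0.05,"dy":0.6,"dz":0,"turn":0},{"dx":-0.2,"dy":2.4,"dz":0,"turn":0},{"dx":0,"dy":0,"dz":3.5,"turn":0},{"dx":0,"dy":0,"dz":3.5,"turn":0.12},{"dx":-0.9,"dy":-1.0,"dz":0,"turn":0.12},{"dx":-0.9,"dy":-1.0,"dz":0,"turn":0.12},{"dx":-0.9,"dy":-1.0,"dz":0,"turn":0.12},{"dx":-0.9,"dy":-1.0,"dz":0,"turn":0.12},{"dx":-0.9,"dy":-1.0,"dz":0,"turn":0.12},{"dx":-0.9,"dy":-1.0,"dz":0,"turn":0.12},{"dx":-0.9,"dy":-1.0,"dz":0,"turn":0.12},{"dx":-0.9,"dy":-1.0,"dz":0,"turn":0.12}])

```text
time: 12.7
tool_pos: [0.5425, -0.1127, 0.0735]
tcp_rot: [0.629, 3.076, -0.002]
wrist_force: [0.1, 0.6, 0.3]
width: 0.702
```

>>> jog_arm(motion=[{"dx":-0.9,"dy":-1.1,"dz":0,"turn":0.12},{"dx":-0.9,"dy":-1.1,"dz":0,"turn":0.12},{"dx":-0.2,"dy":-0.9,"dz":0,"turn":0.12},{"dx":0,"dy":0,"dz":0,"turn":0.12},{"dx":0,"dy":0,"dz":0,"turn":0}])

```text
time: 13.12
tool_pos: [0.5226, -0.1437, 0.0735]
tcp_rot: [-0.114, 3.138, -0.003]
wrist_force: [-1.1, -0.1, -0.8]
width: 0.703
```

```bash
python3 - <<'E'
from h import *
i,p,d=cam("wrist"); np.savez("w6.npz",p=p,d=d); P=cloud(i,d); s=bot.read_state(); print(s["tool_pos"],s["tcp_rot"],s["wrist_force"])
it,pt,dt=cam("top"); Pt=cloud(it,dt);np.savez("t6.npz",p=pt,d=dt)
A=pt[135:200,240:330]; A=cv2.resize(A,(540,390),interpolation=cv2.INTER_CUBIC); B=cv2.resize(p,(520,390)); 
cv2.imwrite("pics/m6.png",np.vstack([A,cv2.resize(B,(540,405))])[:,:,::-1][:800])
E
python3 -c "
import cv2;a=cv2.imread('pics/m6.png');cv2.imwrite('pics/m6.png',cv2.hconcat([a[:390],cv2.resize(a[390:],(400,390))])[:, :940] if 0 else cv2.resize(cv2.hconcat([a[:390],cv2.resize(a[390:],(540,390))]),(800,289)))"
```

```text
[ 0.52272677 -0.14325495  0.0734727 ] [-1.05684623e-01  3.13882214e+00 -1.96101470e-03] [-0.45054178  0.30361835  0.4662435 ]
```

View pics/m6.png

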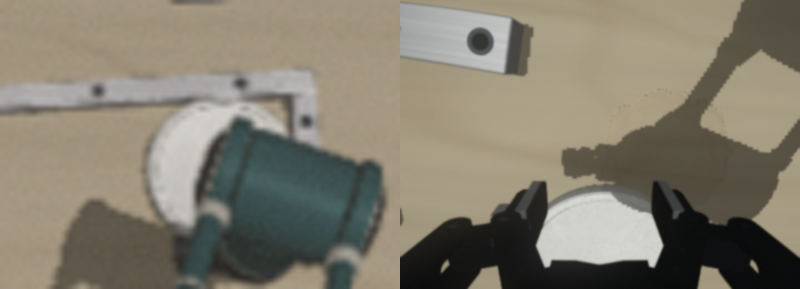

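Left pane: white disc in the corner, close to both rails. Right pane: fingers straddling its front rim at (600,190). Now the gentle push along the side rail.

>>> jog_arm(motion=[{"dx":0,"dy":-0.1,"dz":-2.5,"turn":0},{"dx":0,"dy":0,"dz":-2.5,"turn":0},{"dx":0,"dy":0,"dz":-1.3,"turn":0},{"dx":0,"dy":0,"dz":-0.7,"turn":0},{"dx":0.5,"dy":0.04,"dz":0,"turn":0},{"dx":0.5,"dy":0.04,"dz":0,"turn":0},{"dx":0.4,"dy":0.03,"dz":0,"turn":0},{"dx":0.3,"dy":0.02,"dz":0,"turn":0},{"dx":0,"dy":0,"dz":0,"turn":0}])

```text
time: 13.97
tool_pos: [0.5418, -0.1423, 0.0048]
tcp_rot: [-0.11, 3.136, -0.002]
wrist_force: [-0.0, -0.8, 0.4]
width: 0.705
```

>>> jog_arm(motion=[{"dx":0.2,"dy":0.02,"dz":0,"turn":0},{"dx":0.2,"dy":0.02,"dz":0,"turn":0},{"dx":0,"dy":0,"dz":0,"turn":0}])

```text
time: 14.22
tool_pos: [0.544, -0.1415, 0.0037]
tcp_rot: [-0.11, 3.139, -0.0]
wrist_force: [0.2, -0.0, -0.1]
width: 0.704
```

>>> jog_arm(motion=[{"dx":0.1,"dy":0.01,"dz":0,"turn":0},{"dx":0.1,"dy":0.01,"dz":0,"turn":0},{"dx":0,"dy":0,"dz":0,"turn":0}])

```text
time: 14.47
tool_pos: [0.5456, -0.1413, 0.0033]
tcp_rot: [-0.11, 3.14, -0.0]
wrist_force: [0.6, 0.6, 0.1]
width: 0.703
```

>>> jog_arm(motion=[{"dx":0.1,"dy":0.01,"dz":0,"turn":0},{"dx":0.1,"dy":0.01,"dz":0,"turn":0},{"dx":0,"dy":0,"dz":0,"turn":0}])

```text
time: 14.72
tool_pos: [0.5464, -0.141, 0.003]
tcp_rot: [0.111, -3.137, -0.001]
wrist_force: [-3.4, -0.8, 1.7]
width: 0.705
```

>>> jog_arm(motion=[{"dx":0.1,"dy":0.01,"dz":0,"turn":0},{"dx":0.1,"dy":0.01,"dz":0,"turn":0},{"dx":0,"dy":0,"dz":0,"turn":0}])

```text
time: 14.97
tool_pos: [0.5468, -0.1406, 0.0025]
tcp_rot: [0.111, -3.134, -0.002]
wrist_force: [-7.1, -0.5, 4.8]
width: 0.703
```

White has stalled at both rails: side contact at 14 N, back contact at 7 N. Next is the red disc: push along the rail first, with clearance, then to the rail, then home.

>>> jog_arm(motion=[{"dx":-0.8,"dy":-0.06,"dz":0,"turn":0},{"dx":-2.2,"dy":-0.18,"dz":0,"turn":0},{"dx":0,"dy":0,"dz":3.7,"turn":0},{"dx":0,"dy":0,"dz":3.7,"turn":0},{"dx":0,"dy":4.0,"dz":0,"turn":-0.12},{"dx":0,"dy":4.0,"dz":0,"turn":-0.12},{"dx":0,"dy":4.0,"dz":0,"turn":-0.12},{"dx":0,"dy":4.0,"dz":0,"turn":-0.12},{"dx":0,"dy":4.0,"dz":0,"turn":-0.12},{"dx":0,"dy":4.0,"dz":0,"turn":-0.12},{"dx":0,"dy":4.0,"dz":0,"turn":-0.12},{"dx":0,"dy":4.0,"dz":0,"turn":-0.12}])

```text
time: 15.97
tool_pos: [0.5204, 0.1595, 0.0778]
tcp_rot: [1.278, 2.868, 0.003]
wrist_force: [0.1, 0.1, 0.5]
width: 0.702
```

>>> jog_arm(motion=[{"dx":-0.2,"dy":4.0,"dz":0,"turn":-0.12},{"dx":-0.2,"dy":4.0,"dz":0,"turn":-0.12},{"dx":-0.2,"dy":4.0,"dz":0,"turn":-0.12},{"dx":-0.2,"dy":4.0,"dz":0,"turn":-0.12},{"dx":0,"dy":4.0,"dz":0,"turn":-0.12},{"dx":0,"dy":2.0,"dz":0,"turn":0},{"dx":0,"dy":0,"dz":0,"turn":0},{"dx":0,"dy":0,"dz":0,"turn":0}])

```text
time: 16.63
tool_pos: [0.5123, 0.3757, 0.0773]
tcp_rot: [2.048, 2.382, 0.001]
wrist_force: [-0.0, 0.2, 0.2]
width: 0.705
```

```bash
sed -i 's/C0=.*/C0=np.array([.705,-.2024]);TH=.08/' h.py
python3 - <<'E'
from h import *
i,p,d=cam("wrist"); P=cloud(i,d); s=bot.read_state(); print(s["tool_pos"],s["tcp_rot"])
print("red wrist",disc(P,d,(.516,.296),.0685))
it,pt,dt=cam("top"); np.savez("t7.npz",p=pt,d=dt); hsv=cv2.cvtColor(pt,cv2.COLOR_RGB2HSV)
def circ(mask,c0,r,z):  # edge points by components
    n,l,s,c=cv2.connectedComponentsWithStats(mask.astype(np.uint8),connectivity=4)
    k=np.argmin(np.hypot(*(c-c0).T)+1e3*(s[:,4]<150)); cn=max(cv2.findContours((l==k).astype(np.uint8),cv2.RETR_EXTERNAL,cv2.CHAIN_APPROX_NONE)[0],key=len)
    w=cast(it,cn.reshape(-1,2)+0.,z)[:,:2]; cc,rr=cv2.minEnclosingCircle((w*1000).astype(np.float32)); return np.array(cc),rr,tofence(np.array(cc)/1000)
m=(hsv[...,1]<36)&(hsv[...,2]>110)
save("t7",pt[130:205,230:340],7)
E
```

```text
[0.51221665 0.374348   0.07708994] [ 2.04969884e+00  2.38053313e+00 -6.93423049e-05]
red wrist (array([0.52122278, 0.30979291]), 66.55229187011719, np.int64(16961))
```

View pics/t7.png

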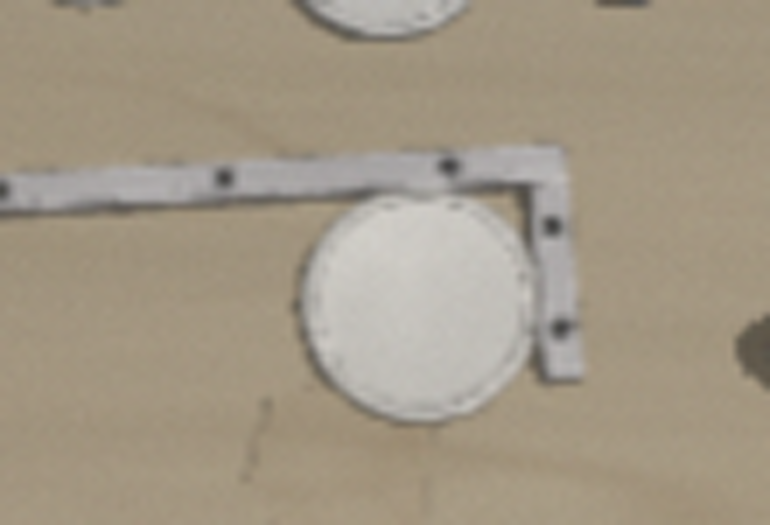

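White is touching both rails: its right rim at (535,300) meets the side rail and its top rim at (415,192) meets the back rail. The gripper stopped 2 cm short in y, so I correct that before descending.

>>> jog_arm(motion=[{"dx":-0.4,"dy":1.3,"dz":0,"turn":-0.07},{"dx":0,"dy":1.2,"dz":0,"turn":0},{"dx":0,"dy":0,"dz":0,"turn":0},{"dx":0,"dy":0,"dz":-2.5,"turn":0},{"dx":0,"dy":0,"dz":-2.5,"turn":0},{"dx":0,"dy":0,"dz":-1.4,"turn":0},{"dx":0,"dy":0,"dz":-0.7,"turn":0},{"dx":0,"dy":0,"dz":-0.3,"turn":0},{"dx":0,"dy":0,"dz":0,"turn":0}])

```text
time: 17.48
tool_pos: [0.5083, 0.3988, 0.0028]
tcp_rot: [-2.133, -2.306, 0.002]
wrist_force: [0.1, 0.2, 0.4]
width: 0.701
```

>>> jog_arm(motion=[{"dx":0.08,"dy":-1.0,"dz":0,"turn":0},{"dx":0.08,"dy":-1.0,"dz":0,"turn":0},{"dx":0.06,"dy":-0.7,"dz":0,"turn":0},{"dx":0.06,"dy":-0.7,"dz":0,"turn":0},{"dx":0.06,"dy":-0.8,"dz":0,"turn":0},{"dx":0.06,"dy":-0.8,"dz":0,"turn":0},{"dx":0.06,"dy":-0.8,"dz":0,"turn":0},{"dx":0.07,"dy":-0.8,"dz":0,"turn":0},{"dx":0.07,"dy":-0.8,"dz":0,"turn":0},{"dx":0.07,"dy":-0.8,"dz":0,"turn":0},{"dx":0.07,"dy":-0.8,"dz":0,"turn":0},{"dx":0.07,"dy":-0.8,"dz":0,"turn":0}])

```text
time: 18.48
tool_pos: [0.5167, 0.3007, 0.0034]
tcp_rot: [-2.133, -2.306, -0.0]
wrist_force: [1.1, 2.8, 2.6]
width: 0.699
```

>>> jog_arm(motion=[{"dx":0.06,"dy":-0.8,"dz":0,"turn":0},{"dx":0.06,"dy":-0.8,"dz":0,"turn":0},{"dx":0.06,"dy":-0.8,"dz":0,"turn":0},{"dx":0.06,"dy":-0.8,"dz":0,"turn":0},{"dx":0.06,"dy":-0.8,"dz":0,"turn":0},{"dx":0.06,"dy":-0.8,"dz":0,"turn":0},{"dx":0.07,"dy":-0.8,"dz":0,"turn":0},{"dx":0.07,"dy":-0.8,"dz":0,"turn":0},{"dx":0.07,"dy":-0.8,"dz":0,"turn":0},{"dx":0.07,"dy":-0.8,"dz":0,"turn":0},{"dx":0.07,"dy":-0.8,"dz":0,"turn":0},{"dx":0.07,"dy":-0.8,"dz":0,"turn":0}])

```text
time: 19.48
tool_pos: [0.5243, 0.2045, 0.0033]
tcp_rot: [-2.133, -2.306, 0.0]
wrist_force: [-0.2, 2.9, 2.2]
width: 0.703
```

>>> jog_arm(motion=[{"dx":0.06,"dy":-0.8,"dz":0,"turn":0},{"dx":0.06,"dy":-0.8,"dz":0,"turn":0},{"dx":0.06,"dy":-0.8,"dz":0,"turn":0},{"dx":0.06,"dy":-0.8,"dz":0,"turn":0},{"dx":0.06,"dy":-0.8,"dz":0,"turn":0},{"dx":0.06,"dy":-0.8,"dz":0,"turn":0},{"dx":0.07,"dy":-0.8,"dz":0,"turn":0},{"dx":0.07,"dy":-0.8,"dz":0,"turn":0},{"dx":0.07,"dy":-0.8,"dz":0,"turn":0},{"dx":0.07,"dy":-0.8,"dz":0,"turn":0},{"dx":0.07,"dy":-0.8,"dz":0,"turn":0},{"dx":0.04,"dy":-0.5,"dz":0,"turn":0}])

```text
time: 20.48
tool_pos: [0.5318, 0.1113, 0.0032]
tcp_rot: [2.134, 2.306, -0.001]
wrist_force: [-0.8, 3.9, 2.5]
width: 0.701
```

>>> jog_arm(motion=[{"dx":-0.05,"dy":0.6,"dz":0,"turn":0},{"dx":-0.15,"dy":1.6,"dz":0,"turn":0},{"dx":0,"dy":0,"dz":3.7,"turn":0},{"dx":0,"dy":0,"dz":3.7,"turn":0.12},{"dx":-0.9,"dy":-1.0,"dz":0,"turn":0.12},{"dx":-0.9,"dy":-1.0,"dz":0,"turn":0.12},{"dx":-0.9,"dy":-1.0,"dz":0,"turn":0.12},{"dx":-0.9,"dy":-1.0,"dz":0,"turn":0.12},{"dx":-0.9,"dy":-1.0,"dz":0,"turn":0.12},{"dx":-0.9,"dy":-1.0,"dz":0,"turn":0.12},{"dx":-0.9,"dy":-1.0,"dz":0,"turn":0.12},{"dx":-0.9,"dy":-1.0,"dz":0,"turn":0.12}])

```text
time: 21.48
tool_pos: [0.4566, 0.0539, 0.0767]
tcp_rot: [-0.634, -3.076, 0.002]
wrist_force: [-0.0, -0.6, -0.3]
width: 0.707
```

>>> jog_arm(motion=[{"dx":-0.7,"dy":-0.8,"dz":0,"turn":0.12},{"dx":-0.7,"dy":-0.8,"dz":0,"turn":0.12},{"dx":-0.6,"dy":-0.7,"dz":0,"turn":0.12},{"dx":0,"dy":0,"dz":0,"turn":0.12},{"dx":0,"dy":0,"dz":0,"turn":0},{"dx":0,"dy":0,"dz":0,"turn":0}])

```text
time: 21.98
tool_pos: [0.4375, 0.0314, 0.077]
tcp_rot: [0.1, -3.139, 0.0]
wrist_force: [-0.3, 0.5, 0.2]
width: 0.704
```

Run:
```python
from h import *
i,p,d=cam("wrist"); P=cloud(i,d); s=bot.read_state(); print(s["tool_pos"],s["tcp_rot"]); save("w8",p,1.4)
m=(P[...,2]>.01)&(P[...,2]<.03)&(d>0)&(P[...,0]>.44)&(P[...,0]<.5)&(np.abs(P[...,1]-.035)<.09); q=P[m]
k=np.argsort(q[:,0])[:40]; print("near edge",np.median(q[k],0),q[:,1].min(),q[:,1].max())
```

```text
[0.43766749 0.03147391 0.07709201] [ 1.00576818e-01 -3.13956601e+00  3.82989791e-04]
near edge [0.46868027 0.04287797 0.01474246] -0.013251079759817801 0.08477867377568592
```

>>> jog_arm(motion=[{"dx":0,"dy":0,"dz":-2.5,"turn":0.015},{"dx":0,"dy":0,"dz":-2.5,"turn":0},{"dx":0,"dy":0,"dz":-1.4,"turn":0},{"dx":0,"dy":0,"dz":-0.7,"turn":0},{"dx":0,"dy":0,"dz":-0.3,"turn":0},{"dx":0.8,"dy":0.06,"dz":0,"turn":0},{"dx":0.8,"dy":0.06,"dz":0,"turn":0},{"dx":0.7,"dy":0.06,"dz":0,"turn":0},{"dx":0.6,"dy":0.05,"dz":0,"turn":0},{"dx":0.8,"dy":0.06,"dz":0,"turn":0},{"dx":0.8,"dy":0.06,"dz":0,"turn":0},{"dx":0.8,"dy":0.07,"dz":0,"turn":0}])

```text
time: 23.03
tool_pos: [0.4913, 0.0356, 0.0035]
tcp_rot: [0.129, -3.138, 0.0]
wrist_force: [-3.5, -0.2, 3.9]
width: 0.701
```

>>> jog_arm(motion=[{"dx":0.8,"dy":0.06,"dz":0,"turn":0},{"dx":0.8,"dy":0.06,"dz":0,"turn":0},{"dx":0.8,"dy":0.07,"dz":0,"turn":0},{"dx":0.8,"dy":0.06,"dz":0,"turn":0},{"dx":0.7,"dy":0.06,"dz":0,"turn":0},{"dx":0.5,"dy":0.04,"dz":0,"turn":0},{"dx":0.3,"dy":0.02,"dz":0,"turn":0},{"dx":0,"dy":0,"dz":0,"turn":0}])

```text
time: 23.7
tool_pos: [0.5391, 0.0393, 0.0034]
tcp_rot: [-0.129, 3.137, 0.0]
wrist_force: [-0.1, 0.2, 0.5]
width: 0.703
```

>>> jog_arm(motion=[{"dx":0.1,"dy":0.01,"dz":0,"turn":0},{"dx":0.1,"dy":0.01,"dz":0,"turn":0},{"dx":0.1,"dy":0.01,"dz":0,"turn":0},{"dx":0.1,"dy":0,"dz":0,"turn":0},{"dx":0,"dy":0,"dz":0,"turn":0}])

```text
time: 24.12
tool_pos: [0.5419, 0.0396, 0.0032]
tcp_rot: [-0.129, 3.139, 0.0]
wrist_force: [-0.2, -0.5, -0.4]
width: 0.704
```

>>> jog_arm(motion=[{"dx":0.1,"dy":0.01,"dz":0,"turn":0},{"dx":0.1,"dy":0.01,"dz":0,"turn":0},{"dx":0,"dy":0,"dz":0,"turn":0}])

```text
time: 24.37
tool_pos: [0.544, 0.0398, 0.0033]
tcp_rot: [-0.129, 3.139, 0.0]
wrist_force: [-0.8, -0.4, 0.4]
width: 0.703
```

>>> jog_arm(motion=[{"dx":0.1,"dy":0.01,"dz":0,"turn":0},{"dx":0.1,"dy":0.01,"dz":0,"turn":0},{"dx":0,"dy":0,"dz":0,"turn":0}])

```text
time: 24.62
tool_pos: [0.5444, 0.0398, 0.003]
tcp_rot: [0.129, -3.136, 0.0]
wrist_force: [-5.7, -1.5, 3.4]
width: 0.703
```

>>> jog_arm(motion=[{"dx":-0.8,"dy":-0.06,"dz":0,"turn":0},{"dx":-2.2,"dy":-0.18,"dz":0,"turn":0},{"dx":0,"dy":0,"dz":3.7,"turn":0},{"dx":0,"dy":0,"dz":3.7,"turn":-0.12},{"dx":0.7,"dy":0.9,"dz":0,"turn":-0.12},{"dx":0.7,"dy":0.9,"dz":0,"turn":-0.12},{"dx":0.7,"dy":0.9,"dz":0,"turn":-0.12},{"dx":0.7,"dy":0.9,"dz":0,"turn":-0.12},{"dx":0.7,"dy":0.9,"dz":0,"turn":-0.12},{"dx":0.7,"dy":0.9,"dz":0,"turn":-0.12},{"dx":0.7,"dy":0.9,"dz":0,"turn":-0.12},{"dx":0.7,"dy":0.9,"dz":0,"turn":-0.12}])

```text
time: 25.62
tool_pos: [0.5728, 0.1101, 0.0777]
tcp_rot: [1.511, 2.753, 0.002]
wrist_force: [-0.4, -0.2, 0.2]
width: 0.701
```

>>> jog_arm(motion=[{"dx":1.0,"dy":0.9,"dz":0,"turn":-0.12},{"dx":0.9,"dy":0.9,"dz":0,"turn":-0.12},{"dx":0.9,"dy":0.9,"dz":0,"turn":-0.12},{"dx":0.8,"dy":0.9,"dz":0,"turn":-0.12},{"dx":0,"dy":0,"dz":0,"turn":-0.02},{"dx":0,"dy":0,"dz":0,"turn":0}])

```text
time: 26.12
tool_pos: [0.6082, 0.1459, 0.0775]
tcp_rot: [2.135, 2.303, 0.001]
wrist_force: [1.0, 0.3, 0.3]
width: 0.705
```

>>> jog_arm(motion=[{"dx":-0.2,"dy":0,"dz":-2.5,"turn":0},{"dx":0,"dy":0,"dz":-2.5,"turn":0},{"dx":0,"dy":0,"dz":-1.4,"turn":0},{"dx":0,"dy":0,"dz":-0.7,"turn":0},{"dx":0,"dy":0,"dz":-0.3,"turn":0},{"dx":0.06,"dy":-0.8,"dz":0,"turn":0},{"dx":0.06,"dy":-0.8,"dz":0,"turn":0},{"dx":0.05,"dy":-0.7,"dz":0,"turn":0},{"dx":0.05,"dy":-0.6,"dz":0,"turn":0},{"dx":0.06,"dy":-0.7,"dz":0,"turn":0},{"dx":0.06,"dy":-0.7,"dz":0,"turn":0},{"dx":0.05,"dy":-0.6,"dz":0,"turn":0}])

```text
time: 27.12
tool_pos: [0.6101, 0.0966, 0.0043]
tcp_rot: [-2.14, -2.3, -0.002]
wrist_force: [-1.6, 4.6, 5.4]
width: 0.701
```

>>> jog_arm(motion=[{"dx":0.04,"dy":-0.5,"dz":0,"turn":0},{"dx":0.03,"dy":-0.4,"dz":0,"turn":0},{"dx":0.02,"dy":-0.2,"dz":0,"turn":0},{"dx":0,"dy":0,"dz":0,"turn":0}])

```text
time: 27.45
tool_pos: [0.611, 0.0854, 0.0041]
tcp_rot: [2.14, 2.3, 0.002]
wrist_force: [-1.7, 3.1, 2.9]
width: 0.7
```

>>> jog_arm(motion=[{"dx":0.01,"dy":-0.1,"dz":0,"turn":0},{"dx":0.01,"dy":-0.1,"dz":0,"turn":0},{"dx":0,"dy":0,"dz":0,"turn":0}])

```text
time: 27.7
tool_pos: [0.6111, 0.0839, 0.0038]
tcp_rot: [-2.139, -2.301, -0.001]
wrist_force: [-2.3, 5.3, 4.4]
width: 0.704
```

>>> jog_arm(motion=[{"dx":0.01,"dy":-0.1,"dz":0,"turn":0},{"dx":0.01,"dy":-0.1,"dz":0,"turn":0},{"dx":0,"dy":0,"dz":0,"turn":0}])

```text
time: 27.95
tool_pos: [0.6112, 0.082, 0.0038]
tcp_rot: [-2.139, -2.301, -0.001]
wrist_force: [-1.9, 4.9, 4.4]
width: 0.702
```

>>> jog_arm(motion=[{"dx":0.01,"dy":-0.1,"dz":0,"turn":0},{"dx":0.01,"dy":-0.1,"dz":0,"turn":0},{"dx":0,"dy":0,"dz":0,"turn":0}])

```text
time: 28.2
tool_pos: [0.6114, 0.08, 0.0037]
tcp_rot: [-2.139, -2.301, -0.001]
wrist_force: [-2.8, 4.7, 5.1]
width: 0.701
```

>>> jog_arm(motion=[{"dx":0.01,"dy":-0.1,"dz":0,"turn":0},{"dx":0.01,"dy":-0.1,"dz":0,"turn":0},{"dx":0,"dy":0,"dz":0,"turn":0}])

```text
time: 28.45
tool_pos: [0.6115, 0.078, 0.0038]
tcp_rot: [-2.139, -2.301, -0.001]
wrist_force: [-2.1, 4.4, 3.7]
width: 0.7
```

>>> jog_arm(motion=[{"dx":0.01,"dy":-0.1,"dz":0,"turn":0},{"dx":0.01,"dy":-0.1,"dz":0,"turn":0},{"dx":0,"dy":0,"dz":0,"turn":0}])

```text
time: 28.7
tool_pos: [0.6117, 0.076, 0.0037]
tcp_rot: [-2.139, -2.301, -0.001]
wrist_force: [-2.6, 4.9, 5.0]
width: 0.703
```

>>> jog_arm(motion=[{"dx":0.01,"dy":-0.1,"dz":0,"turn":0},{"dx":0.01,"dy":-0.1,"dz":0,"turn":0},{"dx":0,"dy":0,"dz":0,"turn":0}])

```text
time: 28.95
tool_pos: [0.6118, 0.0754, 0.0038]
tcp_rot: [-2.139, -2.298, -0.003]
wrist_force: [-2.4, 9.8, 5.2]
width: 0.701
```

Run:
```python
from h import *
it,pt,dt=cam("top"); save("t9",pt[130:205,220:330],7); np.savez("t9.npz",p=pt,d=dt)
i,p,d=cam("wrist"); P=cloud(i,d); s=bot.read_state(); T=s["tool_pos"]; print(T,s["wrist_force"])
m=(P[...,2]>.008)&(P[...,2]<.03)&(d>0)&(np.abs(P[...,0]-T[0])<.02); f=tofence(P[m]); z=P[m][:,2]
for a in np.arange(.10,.30,.01):
    k=(f[:,1]>a)&(f[:,1]<a+.01)
    if k.sum()>5: print(round(a,3),k.sum(),np.percentile(z[k],[10,50,90]).round(4))
```

```text
[0.61176234 0.07542126 0.00380194] [-2.68277069  9.11033393  4.74955602]
0.24 832 [0.0182 0.0189 0.0196]
0.25 1664 [0.0182 0.0189 0.0196]
0.26 1755 [0.0181 0.0188 0.0195]
0.27 1952 [0.0165 0.0184 0.0193]
0.28 1464 [0.0099 0.016  0.0185]
```

View pics/t9.png

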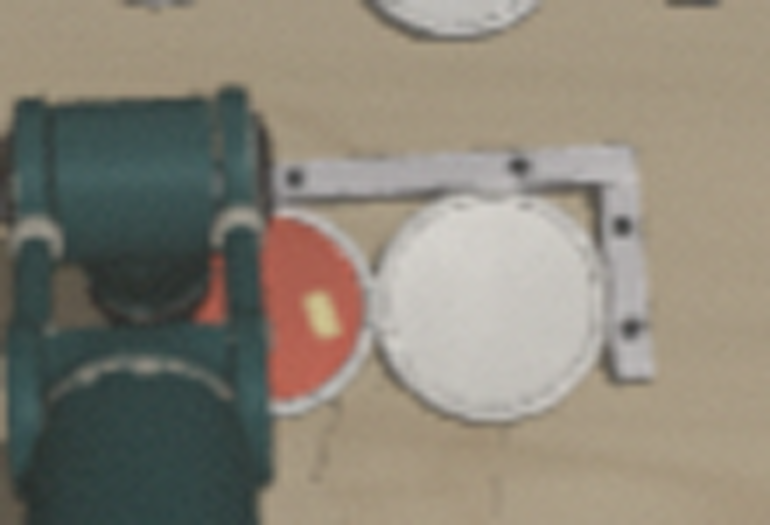

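Red is flat (rim at 19 mm) and stalled against white at (370,290), but the top view hints at a small gap to the back rail near (290,205). I add a gentle nudge into the rail.

>>> jog_arm(motion=[{"dx":-0.05,"dy":0.6,"dz":0,"turn":0},{"dx":-0.15,"dy":1.6,"dz":0,"turn":0},{"dx":0,"dy":0,"dz":3.7,"turn":0},{"dx":0,"dy":0,"dz":3.7,"turn":0.12},{"dx":-0.9,"dy":-1.0,"dz":0,"turn":0.12},{"dx":-0.9,"dy":-1.0,"dz":0,"turn":0.12},{"dx":-0.9,"dy":-1.0,"dz":0,"turn":0.12},{"dx":-0.9,"dy":-1.0,"dz":0,"turn":0.12},{"dx":-0.9,"dy":-1.0,"dz":0,"turn":0.12},{"dx":-0.9,"dy":-1.0,"dz":0,"turn":0.12},{"dx":-0.9,"dy":-1.0,"dz":0,"turn":0.12},{"dx":-0.9,"dy":-1.0,"dz":0,"turn":0.12}])

```text
time: 30.05
tool_pos: [0.5374, 0.0143, 0.077]
tcp_rot: [0.642, 3.075, -0.002]
wrist_force: [-0.5, -0.8, -0.3]
width: 0.704
```

>>> jog_arm(motion=[{"dx":-0.7,"dy":-0.8,"dz":0,"turn":0.12},{"dx":-0.7,"dy":-0.8,"dz":0,"turn":0.12},{"dx":-0.6,"dy":-0.7,"dz":0,"turn":0.12},{"dx":0,"dy":0,"dz":0,"turn":0.12},{"dx":0,"dy":0,"dz":0,"turn":0},{"dx":0,"dy":0,"dz":0,"turn":0}])

```text
time: 30.55
tool_pos: [0.5179, -0.008, 0.0772]
tcp_rot: [-0.092, 3.14, -0.001]
wrist_force: [0.2, -0.1, 0.6]
width: 0.702
```

>>> jog_arm(motion=[{"dx":0,"dy":0.15,"dz":-2.5,"turn":0.02},{"dx":0,"dy":0,"dz":-2.5,"turn":0},{"dx":0,"dy":0,"dz":-1.4,"turn":0},{"dx":0,"dy":0,"dz":-0.7,"turn":0},{"dx":0,"dy":0,"dz":-0.3,"turn":0},{"dx":0.6,"dy":0.05,"dz":0,"turn":0},{"dx":0.6,"dy":0.05,"dz":0,"turn":0},{"dx":0.6,"dy":0.05,"dz":0,"turn":0},{"dx":0.4,"dy":0.03,"dz":0,"turn":0},{"dx":0.2,"dy":0.02,"dz":0,"turn":0},{"dx":0.1,"dy":0.01,"dz":0,"turn":0},{"dx":0,"dy":0,"dz":0,"turn":0}])

```text
time: 31.55
tool_pos: [0.5433, -0.0038, 0.0036]
tcp_rot: [-0.129, 3.138, -0.0]
wrist_force: [-0.2, 0.2, -0.9]
width: 0.702
```

>>> jog_arm(motion=[{"dx":0.1,"dy":0.01,"dz":0,"turn":0},{"dx":0.1,"dy":0.01,"dz":0,"turn":0},{"dx":0.1,"dy":0.01,"dz":0,"turn":0},{"dx":0,"dy":0,"dz":0,"turn":0}])

```text
time: 31.88
tool_pos: [0.5456, -0.0035, 0.0032]
tcp_rot: [0.129, -3.138, -0.0]
wrist_force: [-0.2, 0.9, -0.6]
width: 0.702
```

>>> jog_arm(motion=[{"dx":0.1,"dy":0.01,"dz":0,"turn":0},{"dx":0.1,"dy":0.01,"dz":0,"turn":0},{"dx":0,"dy":0,"dz":0,"turn":0}])

```text
time: 32.13
tool_pos: [0.5462, -0.0033, 0.0028]
tcp_rot: [0.129, -3.136, -0.0]
wrist_force: [-5.2, -0.4, 2.3]
width: 0.702
```

>>> jog_arm(motion=[{"dx":0.1,"dy":0.01,"dz":0,"turn":0},{"dx":0.1,"dy":0.01,"dz":0,"turn":0},{"dx":0,"dy":0,"dz":0,"turn":0}])

```text
time: 32.38
tool_pos: [0.5466, -0.0029, 0.0025]
tcp_rot: [0.129, -3.132, -0.001]
wrist_force: [-8.3, 0.6, 5.2]
width: 0.7
```

>>> jog_arm(motion=[{"dx":0.1,"dy":0.01,"dz":0,"turn":0},{"dx":0,"dy":0,"dz":0,"turn":0}])

```text
time: 32.55
tool_pos: [0.5467, -0.0027, 0.0022]
tcp_rot: [0.13, -3.131, -0.001]
wrist_force: [-9.5, 0.7, 6.2]
width: 0.703
```

Red now stalls against the rail at 9.5 N. On to the block, first a hover with a close measurement.

>>> jog_arm(motion=[{"dx":-0.8,"dy":-0.06,"dz":0,"turn":0},{"dx":-2.2,"dy":-0.18,"dz":0,"turn":0},{"dx":0,"dy":0,"dz":3.7,"turn":-0.12},{"dx":0,"dy":0,"dz":3.7,"turn":-0.12},{"dx":-0.8,"dy":-2.6,"dz":3.0,"turn":-0.12},{"dx":-0.8,"dy":-2.6,"dz":3.0,"turn":-0.12},{"dx":-0.8,"dy":-2.6,"dz":3.0,"turn":-0.12},{"dx":-0.8,"dy":-2.6,"dz":2.0,"turn":-0.12},{"dx":-0.9,"dy":-2.6,"dz":0,"turn":-0.12},{"dx":-0.9,"dy":-2.6,"dz":0,"turn":-0.12},{"dx":-0.9,"dy":-2.6,"dz":0,"turn":-0.12},{"dx":-0.9,"dy":-2.6,"dz":0,"turn":-0.12}], fingers=8.0)

```text
time: 33.55
tool_pos: [0.4531, -0.215, 0.1882]
tcp_rot: [1.672, 2.655, 0.001]
wrist_force: [-0.3, 0.1, 0.6]
width: 0.941
```

>>> jog_arm(motion=[{"dx":-0.8,"dy":-2.6,"dz":0,"turn":-0.12},{"dx":-0.8,"dy":-2.6,"dz":0,"turn":-0.12},{"dx":0,"dy":0,"dz":0,"turn":-0.12},{"dx":0,"dy":0,"dz":0,"turn":-0.12},{"dx":0,"dy":0,"dz":0,"turn":0},{"dx":0,"dy":0,"dz":0,"turn":0}])

```text
time: 34.05
tool_pos: [0.4371, -0.2658, 0.1875]
tcp_rot: [2.247, 2.193, 0.001]
wrist_force: [-0.1, 0.3, 0.4]
width: 0.936
```

Run:
```python
from h import *
i,p,d=cam("wrist"); P=cloud(i,d); s=bot.read_state(); print(s["tool_pos"],s["tcp_rot"])
m=(P[...,2]>.025)&(P[...,2]<.036)&(d>0)&(np.hypot(P[...,0]-.432,P[...,1]+.265)<.09); q=P[m]
print(m.sum(),np.median(q[:,2]),"rect",cv2.minAreaRect((q[:,:2]*1000).astype(np.float32)))
it,pt,dt=cam("top"); g=cv2.resize(pt[130:205,215:325],None,fx=7,fy=7,interpolation=cv2.INTER_CUBIC)[:,:,::-1]
b=cv2.resize(p,(0,0),fx=.68,fy=.68)[:,:,::-1]
c=np.zeros((590,770,3),np.uint8); c[:525//2+30]=0; g2=cv2.resize(g,(720,491))[60:390]; c[:330,:720]=g2; c[330:590,:348]=b[:260]; cv2.imwrite("pics/m10.png",c)
np.savez("t10.npz",p=pt,d=dt)
```

```text
[ 0.43713917 -0.26554008  0.18748453] [2.24692301e+00 2.19394728e+00 5.41885837e-04]
5153 0.03027214421987055 rect ((431.45477294921875, -265.85284423828125), (110.49674987792969, 40.096214294433594), 82.8672866821289)
```

View pics/m10.png

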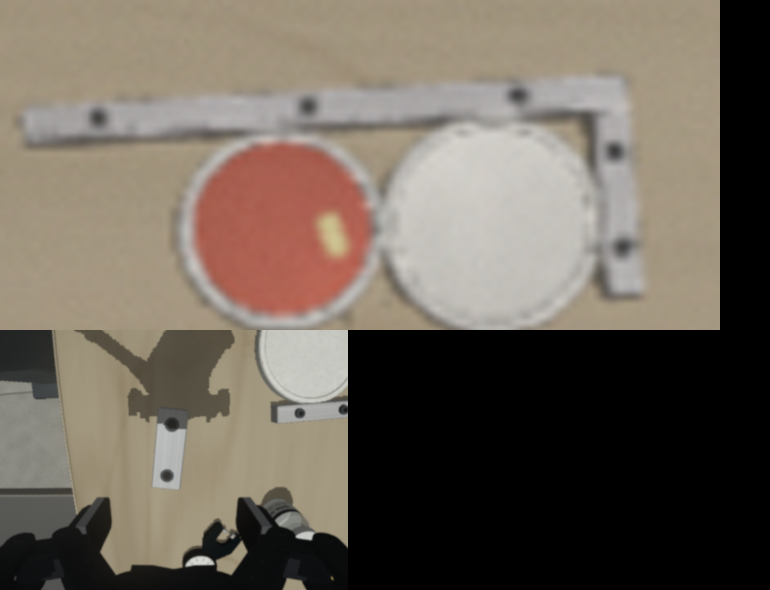

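The row shows red touching white at (378,225) and the back rail at (280,132), with white in the corner. The block is seen whole (170,450 in the lower pane) and measures 110.5x40.1 mm at z 30 mm.

>>> jog_arm(motion=[{"dx":-0.56,"dy":0,"dz":-2.0,"turn":-0.1},{"dx":0,"dy":0,"dz":-3.8,"turn":0},{"dx":0,"dy":0,"dz":-3.8,"turn":0},{"dx":0,"dy":0,"dz":-3.8,"turn":0},{"dx":0,"dy":0,"dz":-2.6,"turn":0},{"dx":0,"dy":0,"dz":-1.4,"turn":0},{"dx":0,"dy":0,"dz":-0.6,"turn":0},{"dx":0,"dy":0,"dz":0,"turn":0}])

```text
time: 34.82
tool_pos: [0.4303, -0.2643, 0.0058]
tcp_rot: [-2.354, -2.076, 0.001]
wrist_force: [0.0, -0.1, -0.3]
width: 0.935
```

>>> jog_arm(motion=[{"dx":0,"dy":0,"dz":0,"turn":0},{"dx":0,"dy":0,"dz":0,"turn":0},{"dx":0,"dy":0,"dz":0,"turn":0},{"dx":0,"dy":0,"dz":0,"turn":0},{"dx":0,"dy":0,"dz":0,"turn":0},{"dx":0,"dy":0,"dz":0,"turn":0}], fingers=0, grip_force=40)

```text
time: 35.32
tool_pos: [0.4323, -0.2663, 0.0091]
tcp_rot: [2.356, 2.075, 0.001]
wrist_force: [-0.7, 1.2, 6.5]
width: 0.458
```

>>> jog_arm(motion=[{"dx":0,"dy":0,"dz":2.0,"turn":0},{"dx":0,"dy":0,"dz":4.0,"turn":0},{"dx":1.5,"dy":3.2,"dz":0,"turn":-0.12},{"dx":1.5,"dy":3.2,"dz":0,"turn":-0.12},{"dx":1.5,"dy":3.2,"dz":0,"turn":-0.12},{"dx":1.5,"dy":3.2,"dz":0,"turn":-0.12},{"dx":1.5,"dy":3.2,"dz":0,"turn":-0.12},{"dx":1.5,"dy":3.2,"dz":0,"turn":-0.12},{"dx":1.5,"dy":3.2,"dz":0,"turn":-0.12},{"dx":1.5,"dy":3.2,"dz":0,"turn":-0.12},{"dx":1.5,"dy":3.2,"dz":0,"turn":-0.12},{"dx":1.5,"dy":3.2,"dz":0,"turn":-0.12}])

```text
time: 36.32
tool_pos: [0.5776, 0.0501, 0.0661]
tcp_rot: [-3.115, -0.408, 0.004]
wrist_force: [1.5, 0.1, -7.6]
width: 0.456
```

>>> jog_arm(motion=[{"dx":1.0,"dy":3.0,"dz":0,"turn":-0.12},{"dx":1.0,"dy":1.8,"dz":0,"turn":-0.047},{"dx":0.5,"dy":0.8,"dz":0,"turn":0},{"dx":0,"dy":0,"dz":0,"turn":0},{"dx":0,"dy":0,"dz":0,"turn":0}])

```text
time: 36.73
tool_pos: [0.6024, 0.1042, 0.0662]
tcp_rot: [3.137, 0.159, -0.004]
wrist_force: [-0.3, -0.2, -7.6]
width: 0.457
```

Run:
```python
from h import *
from scipy.spatial.transform import Rotation as R
s=bot.read_state(); y=R.from_rotvec(s["tcp_rot"]).as_matrix()[:,1]; print(s["tool_pos"],"jaw yaw",np.arctan2(y[1],y[0]),s["width"],s["wrist_force"],s["q"].round(2))
a=np.load("t10.npz");it=viewer.camera_info("top")
hsv=cv2.cvtColor(a["p"],cv2.COLOR_RGB2HSV)
# back rail yaw + red circle from rail-top edge, row-wise gradient
g=cv2.cvtColor(a["p"],cv2.COLOR_RGB2GRAY).astype(float)
pts=[]
for u in range(222,300):
    col=g[140:165,u]; k=np.argmin(np.diff(hsv[140:160,u,1].astype(int)))  # bench->rail sat drop
    pts.append((u,140+k+.5))
w=cast(it,np.array(pts),.024); v=cv2.fitLine(w[:,:2].astype(np.float32),cv2.DIST_HUBER,0,.001,.001).ravel(); print("outer edge yaw",-v[0]/v[1],"x@y=0",v[2]-v[0]/v[1]*v[3])
```

```text
[0.60237656 0.10421446 0.06623068] jaw yaw -1.4693486868955417 0.4574276525014958 [-0.26146427 -0.17641208 -7.62383843] [ 0.13  0.3   1.89 -0.    0.96  1.6 ]
outer edge yaw 0.078587145 x@y=0 0.7107406
```

>>> jog_arm(motion=[{"dx":0.5,"dy":0.7,"dz":0,"turn":-0.023},{"dx":0.5,"dy":0.6,"dz":0,"turn":0},{"dx":0,"dy":0,"dz":0,"turn":0},{"dx":0,"dy":0,"dz":-2.0,"turn":0},{"dx":0,"dy":0,"dz":-2.0,"turn":0},{"dx":0,"dy":0,"dz":-0.9,"turn":0},{"dx":0,"dy":0,"dz":-0.4,"turn":0},{"dx":0,"dy":0,"dz":-0.2,"turn":0},{"dx":0,"dy":0,"dz":-0.1,"turn":0},{"dx":0,"dy":0,"dz":0,"turn":0}])

```text
time: 37.57
tool_pos: [0.6144, 0.1174, 0.0122]
tcp_rot: [-3.139, -0.12, -0.002]
wrist_force: [0.8, 0.8, -7.2]
width: 0.46
```

>>> jog_arm(motion=[{"dx":0.2,"dy":0.02,"dz":-0.1,"turn":0},{"dx":0.2,"dy":0.02,"dz":0,"turn":0},{"dx":0.2,"dy":0.01,"dz":0,"turn":0},{"dx":0,"dy":0,"dz":0,"turn":0}])

```text
time: 37.9
tool_pos: [0.6192, 0.1179, 0.0105]
tcp_rot: [3.139, 0.12, -0.002]
wrist_force: [-1.3, -0.0, -5.7]
width: 0.457
```

>>> jog_arm(motion=[{"dx":0.1,"dy":0.01,"dz":-0.1,"turn":0},{"dx":0.1,"dy":0.01,"dz":0,"turn":0},{"dx":0.1,"dy":0.01,"dz":0,"turn":0},{"dx":0,"dy":0,"dz":0,"turn":0}])

```text
time: 38.23
tool_pos: [0.6192, 0.1179, 0.0092]
tcp_rot: [3.139, 0.12, -0.011]
wrist_force: [-11.7, 0.4, 1.8]
width: 0.455
```

>>> jog_arm(motion=[{"dx":0.1,"dy":0.01,"dz":0,"turn":0},{"dx":0.1,"dy":0.01,"dz":0,"turn":0},{"dx":0,"dy":0,"dz":0,"turn":0}])

```text
time: 38.48
tool_pos: [0.6192, 0.1179, 0.0092]
tcp_rot: [3.138, 0.12, -0.018]
wrist_force: [-17.1, -2.0, 7.2]
width: 0.458
```

>>> jog_arm(motion=[{"dx":-0.2,"dy":-0.02,"dz":0,"turn":0},{"dx":-0.2,"dy":-0.01,"dz":0,"turn":0},{"dx":0,"dy":0,"dz":0,"turn":0}])

```text
time: 38.73
tool_pos: [0.6192, 0.118, 0.0092]
tcp_rot: [3.139, 0.12, -0.004]
wrist_force: [-6.3, 0.2, -3.8]
width: 0.455
```

>>> jog_arm(motion=[{"dx":0,"dy":0,"dz":0,"turn":0},{"dx":0,"dy":0,"dz":0,"turn":0},{"dx":0,"dy":0,"dz":0,"turn":0},{"dx":0,"dy":0,"dz":2.0,"turn":0},{"dx":0,"dy":0,"dz":3.5,"turn":0},{"dx":0,"dy":0,"dz":3.5,"turn":0},{"dx":0,"dy":0,"dz":0,"turn":0},{"dx":0,"dy":0,"dz":0,"turn":0}], fingers=5.0)

```text
time: 39.4
tool_pos: [0.625, 0.1188, 0.1044]
tcp_rot: [-3.138, -0.12, -0.016]
wrist_force: [0.7, 0.0, -0.8]
width: 0.584
```

Run:
```python
from h import *
i,p,d=cam("wrist"); P=cloud(i,d); s=bot.read_state(); print(s["tool_pos"],s["wrist_force"],s["width"])
m=(P[...,2]>.026)&(P[...,2]<.036)&(d>0)&(np.hypot(P[...,0]-.615,P[...,1]-.118)<.075); q=P[m]
if m.sum()>20: print(m.sum(),"rect",cv2.minAreaRect((q[:,:2]*1000).astype(np.float32)))
print("red",disc(P,d,(.619,.003),.0685,.012,.024))
```

```text
[0.62283357 0.11843082 0.1017759 ] [-0.29716637  0.76552251 -0.23586061] 0.5831243867850348
9224 rect ((626.2392578125, 124.54581451416016), (125.81255340576172, 57.54340744018555), 1.3251150846481323)
red (array([ 0.62471375, -0.00140884]), 79.2223129272461, np.int64(24075))
```

>>> jog_arm(motion=[{"dx":-0.1,"dy":0.5,"dz":0,"turn":0.121},{"dx":-0.1,"dy":0.5,"dz":0,"turn":0.121},{"dx":-0.1,"dy":0.5,"dz":0,"turn":0.121},{"dx":-0.1,"dy":0.5,"dz":0,"turn":0.121},{"dx":-0.1,"dy":0.5,"dz":0,"turn":0.121},{"dx":-0.1,"dy":0.5,"dz":0,"turn":0.121},{"dx":-0.1,"dy":0.5,"dz":0,"turn":0.121},{"dx":-0.1,"dy":0.5,"dz":0,"turn":0.121},{"dx":-0.1,"dy":0.5,"dz":0,"turn":0.121},{"dx":-0.1,"dy":0.5,"dz":0,"turn":0.121},{"dx":-0.1,"dy":0,"dz":0,"turn":0.121},{"dx":0,"dy":0,"dz":0,"turn":0.121}], fingers=6.0)

```text
time: 40.45
tool_pos: [0.6083, 0.1682, 0.0972]
tcp_rot: [-2.26, -2.18, 0.004]
wrist_force: [-0.7, -0.3, -0.9]
width: 0.699
```

>>> jog_arm(motion=[{"dx":0,"dy":0,"dz":0,"turn":0.121},{"dx":0,"dy":0,"dz":0,"turn":0},{"dx":0,"dy":0,"dz":0,"turn":0}])

```text
time: 40.7
tool_pos: [0.6088, 0.1679, 0.0978]
tcp_rot: [-2.136, -2.302, 0.003]
wrist_force: [-0.0, -0.2, 0.9]
width: 0.702
```

Run:
```python
from h import *
from scipy.spatial.transform import Rotation as R
i,p,d=cam("wrist"); P=cloud(i,d); s=bot.read_state(); y=R.from_rotvec(s["tcp_rot"]).as_matrix()[:,1]; print(s["tool_pos"],"jaw",np.arctan2(y[1],y[0]),s["width"],s["q"].round(2))
f=tofence(P); m=(P[...,2]>.026)&(P[...,2]<.034)&(d>0)&(f[...,0]<-.004)&(f[...,0]>-.14)&(f[...,1]>.26)&(f[...,1]<.37); q=P[m]
print(m.sum(),"rect",cv2.minAreaRect((q[:,:2]*1000).astype(np.float32)),"fence range",f[m].min(0),f[m].max(0))
m=(P[...,2]>.012)&(P[...,2]<.023)&(d>0)&(f[...,1]>.15)&(f[...,1]<.30)&(f[...,0]<-.01);print("red max fy",np.percentile(f[m][:,1],99.5))
```

```text
[0.60893562 0.16793817 0.09807344] jaw 0.07515707536507195 0.7009497265233774 [ 0.23  0.3   1.82 -0.    1.03  0.15]
7037 rect ((613.5084228515625, 117.75603485107422), (99.56689453125, 41.246612548828125), 4.376155853271484) fence range [-0.11545056  0.30574885] [-0.01589591  0.34722979]
red max fy 0.2843170737747176
```

>>> jog_arm(motion=[{"dx":0.3,"dy":0,"dz":-3.0,"turn":0},{"dx":0,"dy":0,"dz":-3.0,"turn":0},{"dx":0,"dy":0,"dz":-2.0,"turn":0},{"dx":0,"dy":0,"dz":-1.0,"turn":0},{"dx":0,"dy":0,"dz":-0.4,"turn":0},{"dx":0.05,"dy":-0.6,"dz":0,"turn":0},{"dx":0.05,"dy":-0.6,"dz":0,"turn":0},{"dx":0.04,"dy":-0.5,"dz":0,"turn":0},{"dx":0.03,"dy":-0.4,"dz":0,"turn":0},{"dx":0.03,"dy":-0.4,"dz":0,"turn":0},{"dx":0.03,"dy":-0.4,"dz":0,"turn":0},{"dx":0.03,"dy":-0.4,"dz":0,"turn":0}])

```text
time: 41.75
tool_pos: [0.6166, 0.1362, 0.0072]
tcp_rot: [2.133, 2.305, 0.006]
wrist_force: [-0.1, 6.3, 2.1]
width: 0.701
```

>>> jog_arm(motion=[{"dx":0.03,"dy":-0.3,"dz":0,"turn":0},{"dx":0.02,"dy":-0.3,"dz":0,"turn":0},{"dx":0.02,"dy":-0.2,"dz":0,"turn":0},{"dx":0,"dy":0,"dz":0,"turn":0}])

```text
time: 42.08
tool_pos: [0.6173, 0.1278, 0.0072]
tcp_rot: [2.133, 2.305, 0.006]
wrist_force: [-0.7, 4.1, 3.4]
width: 0.703
```

>>> jog_arm(motion=[{"dx":0.01,"dy":-0.1,"dz":0,"turn":0},{"dx":0.01,"dy":-0.1,"dz":0,"turn":0},{"dx":0,"dy":0,"dz":0,"turn":0}])

```text
time: 42.33
tool_pos: [0.6175, 0.1264, 0.0072]
tcp_rot: [2.133, 2.306, 0.006]
wrist_force: [-0.3, 5.0, 3.6]
width: 0.7
```

>>> jog_arm(motion=[{"dx":0.01,"dy":-0.1,"dz":0,"turn":0},{"dx":0.01,"dy":-0.1,"dz":0,"turn":0},{"dx":0,"dy":0,"dz":0,"turn":0}])

```text
time: 42.58
tool_pos: [0.6176, 0.1256, 0.0072]
tcp_rot: [-2.134, -2.305, -0.008]
wrist_force: [-1.8, 10.1, 3.7]
width: 0.705
```

>>> jog_arm(motion=[{"dx":0.01,"dy":-0.1,"dz":0,"turn":0},{"dx":0.01,"dy":-0.1,"dz":0,"turn":0},{"dx":0,"dy":0,"dz":0,"turn":0}])

```text
time: 42.83
tool_pos: [0.6176, 0.1252, 0.0073]
tcp_rot: [-2.134, -2.303, -0.011]
wrist_force: [-0.3, 15.9, 4.0]
width: 0.703
```

>>> jog_arm(motion=[{"dx":0.01,"dy":-0.1,"dz":0,"turn":0},{"dx":0.01,"dy":-0.1,"dz":0,"turn":0},{"dx":0,"dy":0,"dz":0,"turn":0}])

```text
time: 43.08
tool_pos: [0.6176, 0.125, 0.0074]
tcp_rot: [-2.133, -2.301, -0.013]
wrist_force: [-2.9, 21.9, 4.1]
width: 0.703
```

Block is against red: a clear stall, the force rising to 22 N. Back off, then a gentle end nudge to make sure of the rail contact.

>>> jog_arm(motion=[{"dx":-0.05,"dy":0.8,"dz":0,"turn":0},{"dx":-0.15,"dy":2.2,"dz":0,"turn":0},{"dx":0,"dy":0,"dz":3.7,"turn":0},{"dx":0,"dy":0,"dz":3.7,"turn":0.12},{"dx":-0.8,"dy":-0.7,"dz":0,"turn":0.12},{"dx":-0.8,"dy":-0.7,"dz":0,"turn":0.12},{"dx":-0.8,"dy":-0.7,"dz":0,"turn":0.12},{"dx":-0.8,"dy":-0.7,"dz":0,"turn":0.12},{"dx":-0.8,"dy":-0.7,"dz":0,"turn":0.12},{"dx":-0.8,"dy":-0.7,"dz":0,"turn":0.12},{"dx":-0.8,"dy":-0.7,"dz":0,"turn":0.12},{"dx":-0.8,"dy":-0.7,"dz":0,"turn":0.12}])

```text
time: 44.08
tool_pos: [0.5504, 0.0921, 0.0798]
tcp_rot: [0.634, 3.076, -0.001]
wrist_force: [0.1, 0.3, -0.4]
width: 0.702
```

>>> jog_arm(motion=[{"dx":-0.8,"dy":-0.6,"dz":0,"turn":0.12},{"dx":-0.7,"dy":-0.6,"dz":0,"turn":0.12},{"dx":0,"dy":0,"dz":0,"turn":0.12},{"dx":0,"dy":0,"dz":0,"turn":0.12},{"dx":0,"dy":0,"dz":0,"turn":0.01},{"dx":0,"dy":0,"dz":0,"turn":0}], fingers=1.5)

```text
time: 44.58
tool_pos: [0.5359, 0.0806, 0.0797]
tcp_rot: [-0.117, 3.139, -0.001]
wrist_force: [-0.3, -0.3, 0.1]
width: 0.176
```

Run:
```python
from h import *
from scipy.spatial.transform import Rotation as R
i,p,d=cam("wrist"); P=cloud(i,d); s=bot.read_state(); y=R.from_rotvec(s["tcp_rot"]).as_matrix()[:,1]; print(s["tool_pos"],"jaw",np.arctan2(y[1],y[0]),s["width"])
f=tofence(P); m=(P[...,2]>.026)&(P[...,2]<.034)&(d>0)&(f[...,0]<-.03)&(f[...,0]>-.14)&(f[...,1]>.26)&(f[...,1]<.37)
print(m.sum(),f[m].min(0),f[m].max(0)) if m.sum() else 0
m=(P[...,2]>.04)&(d>0); print("lowest finger z - tcp", np.percentile(P[m][:,2],[.2,1])-s["tool_pos"][2])
```

```text
[0.53587879 0.0807187  0.07964882] jaw 1.6452174403804212 0.17857228965883512
3218 [-0.11625529  0.28304418] [-0.04773797  0.31351602]
lowest finger z - tcp [0.00457969 0.01094277]
```

>>> jog_arm(motion=[{"dx":-0.2,"dy":0.6,"dz":-2.5,"turn":0},{"dx":0,"dy":0,"dz":-2.5,"turn":0},{"dx":0,"dy":0,"dz":-1.4,"turn":0},{"dx":0,"dy":0,"dz":-0.6,"turn":0},{"dx":0,"dy":0,"dz":0,"turn":0},{"dx":0.5,"dy":0.04,"dz":0,"turn":0},{"dx":0.5,"dy":0.04,"dz":0,"turn":0},{"dx":0.4,"dy":0.03,"dz":0,"turn":0},{"dx":0.2,"dy":0.02,"dz":0,"turn":0},{"dx":0.1,"dy":0.01,"dz":0,"turn":0},{"dx":0,"dy":0,"dz":0,"turn":0}])

```text
time: 45.55
tool_pos: [0.5515, 0.0886, 0.0099]
tcp_rot: [-0.122, 3.138, 0.0]
wrist_force: [-0.3, 0.1, -0.0]
width: 0.172
```

>>> jog_arm(motion=[{"dx":0.1,"dy":0.01,"dz":0,"turn":0},{"dx":0.1,"dy":0.01,"dz":0,"turn":0},{"dx":0.1,"dy":0.01,"dz":0,"turn":0},{"dx":0,"dy":0,"dz":0,"turn":0}])

```text
time: 45.88
tool_pos: [0.5538, 0.0888, 0.0093]
tcp_rot: [-0.122, 3.139, -0.0]
wrist_force: [-0.3, 0.0, -0.2]
width: 0.176
```

>>> jog_arm(motion=[{"dx":0.1,"dy":0.01,"dz":0,"turn":0},{"dx":0.1,"dy":0.01,"dz":0,"turn":0},{"dx":0,"dy":0,"dz":0,"turn":0}])

```text
time: 46.13
tool_pos: [0.5553, 0.089, 0.0092]
tcp_rot: [0.122, -3.138, 0.0]
wrist_force: [-1.3, -0.4, 1.8]
width: 0.176
```

>>> jog_arm(motion=[{"dx":0.1,"dy":0.01,"dz":0,"turn":0},{"dx":0.1,"dy":0.01,"dz":0,"turn":0},{"dx":0,"dy":0,"dz":0,"turn":0}])

```text
time: 46.38
tool_pos: [0.5554, 0.089, 0.0089]
tcp_rot: [0.122, -3.134, 0.001]
wrist_force: [-6.6, 0.1, 5.4]
width: 0.181
```

>>> jog_arm(motion=[{"dx":0.1,"dy":0.01,"dz":0,"turn":0},{"dx":0.1,"dy":0.01,"dz":0,"turn":0},{"dx":0,"dy":0,"dz":0,"turn":0}])

```text
time: 46.63
tool_pos: [0.5554, 0.0888, 0.0085]
tcp_rot: [0.122, -3.13, 0.001]
wrist_force: [-10.7, -1.8, 7.3]
width: 0.176
```

>>> jog_arm(motion=[{"dx":0.1,"dy":0.01,"dz":0,"turn":0},{"dx":0.1,"dy":0.01,"dz":0,"turn":0},{"dx":0,"dy":0,"dz":0,"turn":0}])

```text
time: 46.88
tool_pos: [0.5554, 0.0888, 0.0081]
tcp_rot: [0.121, -3.126, 0.002]
wrist_force: [-15.3, -2.0, 11.9]
width: 0.179
```

The block doesn't move under 15 N, so it is on the rail. Retreat and make a final check.

>>> jog_arm(motion=[{"dx":-0.8,"dy":-0.06,"dz":0,"turn":0},{"dx":-2.2,"dy":-0.18,"dz":0,"turn":0},{"dx":-1.0,"dy":0,"dz":3.7,"turn":0},{"dx":0,"dy":0,"dz":4.0,"turn":0},{"dx":-1.0,"dy":3.0,"dz":4.0,"turn":0},{"dx":-1.0,"dy":4.0,"dz":4.0,"turn":0},{"dx":-1.0,"dy":4.0,"dz":3.0,"turn":0},{"dx":-1.0,"dy":4.0,"dz":0,"turn":0},{"dx":-1.0,"dy":4.0,"dz":0,"turn":0},{"dx":0,"dy":4.0,"dz":0,"turn":0},{"dx":0,"dy":4.0,"dz":0,"turn":0},{"dx":0,"dy":0,"dz":0,"turn":0}])

```text
time: 47.88
tool_pos: [0.4782, 0.3403, 0.1734]
tcp_rot: [-0.129, 3.136, 0.008]
wrist_force: [1.5, -0.4, -0.1]
width: 0.173
```

Run:
```python
from h import *
it,p,d=cam("top"); save("final",p[132:206,200:320],6.6); P=cloud(it,d); f=tofence(P)
hsv=cv2.cvtColor(p,cv2.COLOR_RGB2HSV)
def meas(nm,m,z):
    n,l,s,c=cv2.connectedComponentsWithStats(m.astype(np.uint8)); k=1+np.argmax(s[1:,4]); cn=max(cv2.findContours((l==k).astype(np.uint8),0,cv2.CHAIN_APPROX_NONE)[0],key=len)
    w=tofence(cast(it,cn.reshape(-1,2)+0.,z))*1000; print(nm,cv2.minAreaRect(w.astype(np.float32)),w.min(0).round(1),w.max(0).round(1))
H,S=hsv[...,0],hsv[...,1]
meas("red top",((H<8)|(H>170))&(S>90)&(f[...,0]<0)&(f[...,0]>-.2)&(f[...,1]>.1)&(f[...,1]<.4),.019)
meas("block",(S<36)&(f[...,0]<-.004)&(f[...,0]>-.14)&(f[...,1]>.281)&(f[...,1]<.36)&(P[...,2]>.02),.03)
meas("white",(S<30)&(f[...,0]<-.004)&(f[...,0]>-.17)&(f[...,1]>.0)&(f[...,1]<.148),.021)
s=bot.read_state(); print(s["time"],s["tool_pos"])
```

```text
red top ((-68.92811584472656, 215.1388397216797), (111.59677124023438, 112.01409149169922), 42.066383361816406) [-125.3  156.2] [-12.9 270.2]
block ((-59.78606033325195, 301.1612243652344), (38.91389083862305, 106.09024047851562), 87.35279083251953) [-113.7  281.1] [ -5.9 320.2]
white ((-75.0430908203125, 73.70149230957031), (142.8250732421875, 148.44927978515625), 0.09259351342916489) [-146.4   -0.6] [ -3.6 147.9]
47.9333 [0.47810843 0.33714444 0.17288144]
```

View pics/final.png

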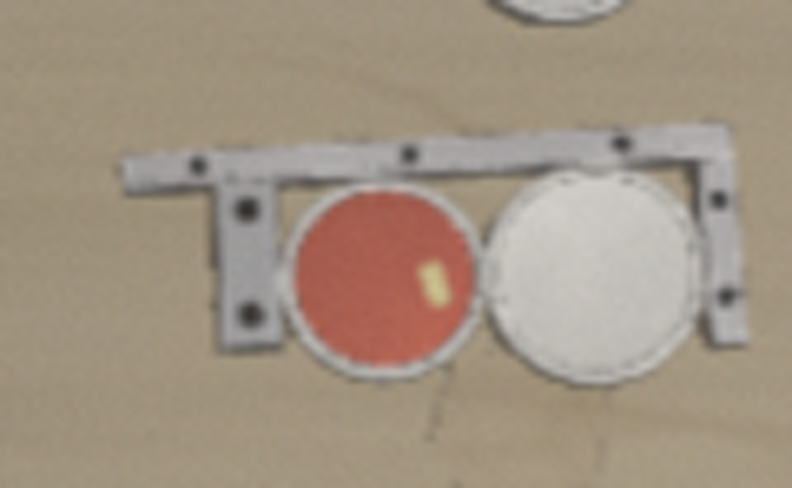

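The final picture shows white in the corner against both rails. Red touches white at (485,275) and the rail at (380,182), and the block sits square on the rail at (247,180) against red at (283,275). Handing in.

```bash
python3 -c "
from workcell import bot
print(bot.finish_job())"
```

```text
the job is handed in; nothing more can be done
None
```

The row is packed and locked, and I handed the job in at about 48 s of the 72 s allowed.

- **White disc:** I slid it first into the corner until it stopped against both rails. It stalled at 14 N on the side rail and 7 N on the back rail.
- **Red disc:** It went in next, against white at about 10 N. A small gap to the back rail showed, so I nudged it along until it stalled there too, at 9.5 N.
- **Block:** I carried it over, set it flat about 25 mm short, and brought its end against the back rail. I then pushed its long side against red until it stalled at 22 N. A last 15 N push on its far end did not move it, so I take it to be on the rail.

**Last checks:** The final top view shows all the contacts closed and the arm clear. Depth readings during the pushes showed both discs lying flat. I pushed only low on their sides and never lifted them. I never moved near the gauge, the bottle or the blue disc, but I did not re-measure them at the end.

**What disagreed:** The coarse final top-view mask put the block about 2.6° out of square, with its end 4–6 mm from the nominal rail face. I set that against three other readings:
- The close wrist view before the final side push measured the block within about 0.2° of the rail.
- The block stalled on the rail under force.
- White, in contact with the rail, showed a similar offset (3.6 mm) in the same mask.

I therefore put it down to pixel size and mask clipping.

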